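# Lay a gearbox selector shaft up for its straightness check

### The arm

A 6-joint arm with a two-finger parallel gripper is mounted at the origin on the work surface. World frame = base frame: x ahead of the robot, y to its left, z up, the work surface at z = 0. Lengths are in m, angles in rad, forces in N, time in s.
With the tool pointing down it reaches from about 0.35 to 1 m from the base axis. Payload 7.1 kg.
Tool frame: the origin (TCP) lies between the finger pads; the fingertips stand 14 mm ahead of it and the grasp point (between the pads) lies 5 mm behind it; z points along the fingers, y is the line along which they close (so a half turn about z gives the same grasp; the last joint's range is limited). The gripper opens to 85 mm and grips with 20 to 120 N. Pads are 22 mm wide; open, the fingers measure 114 mm over their backs; the gripper's body (76 mm by 85 mm) begins 54 mm behind the grasp point. The pads swing forward as they close: fully open they stand 13 mm farther back than shut.
Start: joints at [1.287, 0.423, 1.63, -0, 1.089, -0.019], TCP at [0.164, 0.603, 0.245] pointing down, gripper open.
Joint ranges: [-3, 3], [-0.9, 2.11], [0.09, 2.58], [-1.31, 4.45], [0.11, 2.69], [-2.54, 2.54]. Speed limits (rad/s): [2.39, 2.39, 3.01, 3.14, 3.14, 3.14].

### API

Orientations are given as a 3x3 rotation matrix whose columns are the frame's x, y, z axes.
In Python, from station import * gives the robot as it stands.
- The arm moves only by the tool arm_command, never from a script. Its argument "rows" is a list of rows, each an object of numbers: "x", "y", "z": the shift along the tool's x, y, z in cm; "wx", "wy", "wz": the turn, a rotation vector about the tool's x, y, z in degrees; "gripper": the gripper command: -1 is shut, 1 is fully open, values between are in proportion. In form: [{"x": .., "y": .., "z": .., "wx": .., "wy": .., "wz": .., "gripper": ..}, ...]. A call has exactly 5 rows; each row shifts and turns the commanded pose from where the row before left it, along the tool's axes as they then stand; what a row does not reach is not made up. A row lasts 1/10 s, in which the tool goes at most 50 mm and 8.59 degrees, less where a joint would pass 70% of its speed; a pose out of reach is approached as far as the arm can. A call is refused whole if a number of a shift passes 5 or a number of a turn 8.59, either way. A call with a gripper value outside its range is refused whole. The fingers move at their own pace and stop on an object; "grip_force" is the grip in N (left out, the last holds). Time passes only in rows, so rows that do not move let the fingers close, or fill a call up. It gives the time, the measured TCP pose, the force, the opening and the grip force at its end, in the units of the state.
- state(): the state, without advancing time (a new reading comes with each control period).
- camera(name): name is "scene" or "top" or "wrist"; returns the picture (384x512x3 uint8, red, green, blue); there is no depth.
- calibration(name): a dict with "vfov" (degrees; the focal length in pixels is half the picture's height over the tangent of half this angle, whatever the lens; pixels are square), "cx", "cy" (the principal point, pixels), "world_from_camera" (4x4, takes a point from camera to world coordinates); the wrist camera has in their place "tool_from_camera" (4x4, takes a point from camera to tool coordinates, whose origin is the TCP and whose axes are the flange's). Camera axes: x right, y down, z forward; pixel columns grow to the right and rows downward; lengths in m; the calibration is good to about 2 mm. A picture is of the moment at which its call begins: read the wrist's pose just before it. calibration takes no time and is no camera call.
- finish_job(): hands the job in; it is judged then, once.
Trained networks look in the newest picture that a camera, given by its name, has taken for a name from the list of things; names that differ only in an ending like _2 or _b are one class to them, and where a whole thing is asked for, a point or a joint stands for the part that bears it (a point fixed in the world has none). Each returns a list of dicts, best first, with "confidence" (0 to 1); they miss things now and then, are a little off and sometimes report something else, mostly with a low value. They report only what shows in the picture. A call takes as long as a camera call. They do not tell look-alikes from the thing itself.
- trace(camera, thing): "region" (384x512 bool, what is visible of it) and "box" ([centre column, centre row, width, height] as shares, 0 to 1, of the picture: columns of its width, rows of its height, round what is visible of it).
- place_of(camera, thing): "xy" ([column, row] as shares, 0 to 1, of the picture: columns of its width, rows of its height: a listed point, or the origin of a listed thing).
The state is a dict: "time_s": time; "joints": joint angles; "qd": joint speeds; "effort": joint torques, N m; "tool_pos": TCP position; "tcp_rot": TCP orientation; "wrist_force": force on the tool from outside, world axes, zero at the start; "ft_torque": the same for the moment, N m; "width": finger opening in m; "gripper_force": force on a finger pad.
Only numpy, scipy, OpenCV 4.12 (cv2) and the standard library are available. Lean on these libraries where they do the work, as an engineer would, in place of code of your own. Each camera call takes 0.05 s, during which the arm holds its last target. There are 200 camera calls.

### The job

Take the longest shaft, the one with a turned neck near its top, out of the rack by its upper end, lay it in the sloping V-block and let go. Then take it again by its middle and lay it in the two level V-rests of the straightness gauge, its plain end towards the end stop but about a finger's width short of it, let go, and slide it endwise until the plain end is up against the stop. Set the shaft down without dropping it, and leave the short shafts, the can and the wrench alone.

Things in the scene. Friction and masses are not known exactly. Their poses are not given: they have to be found in the camera images.
- shaft: gearbox selector shaft, plain steel rod 15 mm in diameter and 200 mm long, about 0.27 kg; origin at the centre of its plain end face (the foot), own z runs along the rod to the other end (the head). A turned neck 10.4 mm in diameter and 8 mm long lies 14 to 22 mm from the head. It starts upright, head up, in one of the rack's three holes
- shaft_foot (a point): centre of the shaft's plain end face
- shaft_mid (a point): centre of the shaft, on its axis, 100 mm from each end; also its centre of mass
- shaft_head (a point): centre of the shaft's end face at the necked end
- rack: fixed black block, 70 x 180 x 80 mm (own x, y, z), origin at the centre of its underside. Three upright holes 16.5 mm wide and 70 mm deep (floor 10 mm above the bench) on its own y axis at y = -60, 0, +60 mm, so the long shaft stands 130 mm out of the block, its top 210 mm above the bench
- spare_a: plain steel shaft 15 mm in diameter, 125 mm long, upright in another hole of the rack (stands out 55 mm); origin at the centre of its lower end; leave alone
- spare_b: plain steel shaft 15 mm in diameter, 110 mm long, upright in the last hole of the rack (stands out 40 mm); origin at the centre of its lower end; leave alone
- vblock: fixed dark steel stand that carries the sloping V-block, base 210 x 100 x 8 mm, origin under the middle of it; own x points horizontally in the uphill direction
- cradle: the sloping steel V-block, fixed at 45 degrees. Origin: where the shaft's centre lies when it rests in the V with its lower end on the V-block's stop (122 mm above the bench). Own x runs along the groove uphill at 45 degrees, own y is level across it, own z points up out of it at right angles. Two 90-degree V saddles, 20 mm long and 36 mm wide, lie at x = -75 to -55 and 25 to 45 mm
- cradle_gap (a point): middle of the 80 mm gap between the two saddles of the sloping V-block, on the axis of a seated shaft (V-block x = -15 mm). Fingers have room here down to a sloping plate at z = -40 mm; the saddles' tops are at z = +2 mm. A seated shaft sticks out 55 mm past the upper saddle
- cradle_stop (a point): point on the face of the V-block's stop, a plate 34 mm wide across its lower end, its top at z = +4 mm, at V-block x = -100 mm, on the axis of a seated shaft
- gauge: fixed straightness gauge: dark steel base 80 mm wide, 20 mm high, from x = -165 to +125 mm, origin on its underside; own x along the shaft to be laid in, own z up. Two level 90-degree V-rests, 20 mm long, 36 mm wide, tops at z = 72 mm, lie at x = -65 to -45 and 45 to 65 mm; a shaft in them has its axis at y = 0, z = 70 mm. The +x end is open
- gauge_stop (a point): point on the face of the gauge's end stop, at the height of the axis of a shaft lying in the rests: gauge x = -100, y = 0, z = 70 mm; the shaft's foot belongs here. The stop is an upright plate 14 mm thick and 34 mm wide, its top at z = 82 mm; behind it (-x) a round dial on a post reaches up to z = 137 mm
- gauge_seat (a point): gauge x = 0, y = 0, z = 70 mm: where the shaft's centre lies when it is in the rests and against the stop. Between the rests 90 mm is free for fingers, down to the base at z = 20 mm
- can: spray can, 60 mm in diameter, 150 mm tall, standing on the bench, origin at the centre of its base; leave alone
- wrench: steel wrench 200 mm long lying on the bench, origin near its middle; leave alone
Not all that is in view belongs to the job. Leave any red look-alike of the vblock alone.

How it is judged:
By the outcome, as a careful person would: the job done as asked, in the order asked, and still so for the second after the job is handed in, with the robot touching nothing.
It also fails if it takes over 61 s, if anything falls off the work surface, if the arm or the gripper's body presses on something with over 40 N, if the wrist force passes 120 N, or if a joint passes its speed limit or range.

## Working session

There is one attempt and no reset: what is moved stays moved. The work goes in short steps, Python scripts to look and compute and a tool call to move; the robot and the scene stay as the last step left them, time stands still between calls to the robot, and variables do not carry over. Pictures are saved under pics/ and viewed, at most 12 in all, crops included, and the job is handed in when it is done.

Besides the shell and the picture viewer there is one more tool, called after "Call:" as name([rows], argument=value, ...), one row to a line, values as JSON. arm_command: Moves the arm, as the interface text tells. Its arguments: {"type":"object","properties":{"rows":{"type":"array","items":{"type":"object","properties":{"x":{"type":"number"},"y":{"type":"number"},"z":{"type":"number"},"wx":{"type":"number"},"wy":{"type":"number"},"wz":{"type":"number"},"gripper":{"type":"number"}}}},"grip_force":{"type":"number"}},"required":["rows"]}

```bash
ls; mkdir -p pics; python3 - <<'E'
from station import *
import cv2,numpy as np
s=state();print(s)
for c in("scene","top"):
    im=camera(c);cv2.imwrite(f"pics/{c}0.png",im[:,:,::-1]);k=calibration(c);print(c,k)
    for t in["shaft_head","shaft_foot","shaft_mid","rack","spare_a","spare_b","vblock","cradle","cradle_gap","cradle_stop","gauge","gauge_stop","gauge_seat","can","wrench"]:
        r=place_of(c,t);print(t,[(round(d["confidence"],2),np.round(np.array(d["xy"])*[512,384],1).tolist()) for d in r[:3]])
E
```

```text
pics
{'time_s': 0.0, 'joints': array([ 1.28702147e+00,  4.23806670e-01,  1.63071488e+00, -3.19769833e-05,
        1.08862480e+00, -1.90199282e-02]), 'qd': array([-0.00023382, -0.00095201, -0.00030689, -0.00026756,  0.00034506,
        0.00172784]), 'effort': array([-4.29827443e-03, -5.57379198e+01, -2.81736499e+01, -2.12751011e-04,
        7.50628766e-03, -5.31669002e-05]), 'tool_pos': array([0.16338812, 0.60270174, 0.24455725]), 'tcp_rot': array([[-9.65160545e-01,  2.61658091e-01, -4.07808250e-04],
       [ 2.61658409e-01,  9.65159380e-01, -1.49948974e-03],
       [ 1.24633461e-06, -1.55395479e-03, -9.99998793e-01]]), 'wrist_force': array([ 0.38856506,  0.42307501, -0.47000887]), 'ft_torque': array([ 0.02385992,  0.03537564, -0.04785443]), 'gripper_force': 0.0, 'width': 0.08580418541549475}
scene {'vfov': 48.16660168856238, 'cx': 253.9602667941252, 'cy': 193.17686467490327, 'world_from_camera': array([[ 0.80258405,  0.41502499, -0.42850099,  1.03694658],
       [ 0.59642878, -0.54446053,  0.58977576, -0.81045002],
       [ 0.01146981, -0.72891494, -0.68450818,  0.98275474],
       [
[... 1261 characters left out ...]
k [(0.98, [334.7, 202.0]), (0.6, [245.3, 230.5])]
spare_a [(0.54, [334.3, 205.3]), (0.44, [317.7, 199.4])]
spare_b [(0.54, [334.3, 205.3]), (0.44, [317.7, 199.4])]
vblock [(0.94, [204.1, 99.7]), (0.89, [147.2, 278.6]), (0.68, [171.3, 212.4])]
cradle [(0.92, [198.6, 90.9]), (0.6, [139.4, 149.8]), (0.59, [134.5, 279.9])]
cradle_gap [(0.87, [145.5, 147.6]), (0.68, [167.0, 212.1]), (0.66, [202.8, 91.1])]
cradle_stop [(0.91, [170.0, 149.7]), (0.83, [186.0, 212.1]), (0.78, [160.9, 278.9])]
gauge [(0.78, [239.8, 164.5]), (0.67, [333.3, 202.6])]
gauge_stop [(0.58, [266.2, 167.9])]
gauge_seat [(0.92, [237.5, 159.4])]
can [(0.68, [380.2, 159.0]), (0.55, [361.3, 200.4])]
wrench [(0.65, [245.6, 233.5])]
```

```bash
python3 - <<'E'
import cv2
a=cv2.imread("pics/scene0.png");b=cv2.imread("pics/top0.png")
cv2.imwrite("pics/s1.png",cv2.resize(a[70:374,110:450],None,fx=2,fy=2,interpolation=2)[:600])
cv2.imwrite("pics/t1.png",cv2.resize(b[50:340,90:440],None,fx=2,fy=2,interpolation=2))
E
```

```text
(no output)
```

View pics/s1.png

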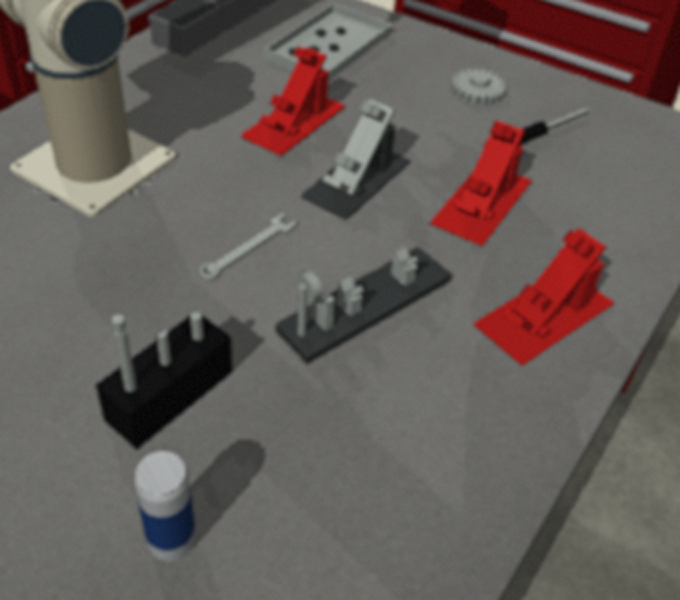

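View pics/t1.png

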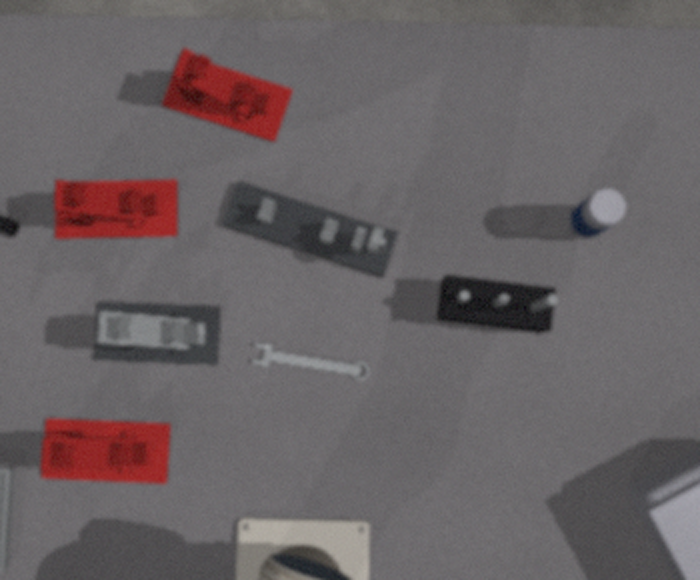

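The dark-grey V-block is at scene ≈(287,150) and top ≈(168,216); the red ones are decoys. Its uphill end points left in the top view (+y). The gauge dial and stop are at its right end (top ≈(278,169)). The long shaft is in the rack's right-hand hole (top ≈(365,200)), and the can stands near it.

```bash
cat > h.py <<'E'
from station import *
import numpy as np, cv2
from scipy.optimize import least_squares
from scipy.spatial.transform import Rotation as R
def cal(c,s=None):
    k=calibration(c); f=192/np.tan(np.radians(k["vfov"]/2))
    if c=="wrist":
        T=np.eye(4);T[:3,:3]=s["tcp_rot"];T[:3,3]=s["tool_pos"];W=T@k["tool_from_camera"]
    else: W=k["world_from_camera"]
    return f,k["cx"],k["cy"],W
def proj(C,p):
    f,cx,cy,W=C; q=(np.atleast_2d(p)-W[:3,3])@W[:3,:3]
    return q[:,:2]/q[:,2:]*f+[cx,cy]
def plane(C,uv,z):
    f,cx,cy,W=C; uv=np.atleast_2d(uv); d=np.c_[(uv-[cx,cy])/f,np.ones(len(uv))]@W[:3,:3].T
    return W[:3,3]+d*((z-W[2,3])/d[:,2])[:,None]
def place(x,y,yaw,P):
    c,s=np.cos(yaw),np.sin(yaw); P=np.atleast_2d(P)
    return np.c_[x+c*P[:,0]-s*P[:,1],y+s*P[:,0]+c*P[:,1],P[:,2]]
r2=.5**.5
# points in own frame
vb0=lambda a:np.array([0,0,.122])+a*np.array([r2,0,r2])
E
python3 - <<'E'
from h import *
near={"scene":{"vblock":(287,158),"gauge":(292,217),"rack":(193,267)},"top":{"vblock":(168,216),"gauge":(239,165),"rack":(335,202)}}
for c in near:
    camera(c);C=cal(c)
    for t in near[c]:
        for d in trace(c,t):
            m=d["region"].astype(np.uint8)
            b=np.array(d["box"])[:2]*[512,384]
            if np.hypot(*(b-near[c][t]))>25: continue
            q=cv2.minAreaRect(np.argwhere(m)[:,::-1].astype(np.float32))
            print(c,t,round(d["confidence"],2),m.sum(),q)
    for t in["shaft","spare_a","rack","cradle","cradle_gap","cradle_stop","vblock","gauge","gauge_stop","gauge_seat","shaft_head"]:
        print(c,t,[(round(d["confidence"],2),np.round(np.array(d["xy"])*[512,384],1).tolist()) for d in place_of(c,t)[:6]])
# long shaft head triangulate
for uv,c,z in[((169.6,229.6),"scene",.21),((366.9,198),"top",.21),((193.2,267.1),"scene",0),((334.7,202),"top",0),((271.9,219.7),"scene",.07),((266.2,167.9),"top",.07),((296.4,202.5),"scene",.07),((237.5,159.4),"top",.07),((281.2,159.7),"scene",.0513),((186,212.1),"top",.0513)]:
    print(c,uv,z,plane(cal(c),uv,z).round(4))
E
```

```text
scene vblock 0.89 1463 ((291.418701171875, 152.98194885253906), (35.09847640991211, 60.121490478515625), 33.070674896240234)
scene gauge 0.82 2393 ((286.60491943359375, 214.38180541992188), (42.109947204589844, 89.48363494873047), 60.01836013793945)
scene rack 0.73 2311 ((192.94000244140625, 259.41998291015625), (38.200008392333984, 75.40000915527344), 53.130104064941406)
scene shaft []
scene spare_a [(0.43, [298.7, 218.0])]
scene rack [(0.9, [194.0, 269.9])]
scene cradle [(0.86, [390.3, 200.7]), (0.73, [290.8, 131.0]), (0.64, [258.1, 102.9]), (0.56, [355.4, 144.2])]
scene cradle_gap [(0.9, [358.2, 149.1]), (0.66, [254.2, 108.4]), (0.63, [384.4, 204.3]), (0.62, [286.6, 136.9])]
scene cradle_stop [(0.91, [277.9, 159.4]), (0.83, [345.4, 169.8]), (0.71, [270.2, 217.4]), (0.64, [244.6, 128.2]), (0.59, [370.8, 224.1])]
scene vblock [(0.98, [253.5, 128.9]), (0.95, [352.2, 171.0]), (0.65, [381.0, 227.4])]
scene gauge [(0.9, [299.2, 223.3])]
scene gauge_stop [(0.87, [270.7, 220.6])]
scene gauge_seat [(0.92, [297.4, 201.9])]
scene shaft_head [(0.5, [168.1, 230.2]), (0.18, [195.2, 337.3])]
top
[... 943 characters left out ...]
9, 100.0]), (0.55, [236.9, 163.5])]
top gauge [(0.78, [240.9, 164.3])]
top gauge_stop [(0.64, [266.0, 164.8])]
top gauge_seat [(0.86, [238.6, 160.5])]
top shaft_head [(0.38, [367.6, 198.6])]
scene (169.6, 229.6) 0.21 [[ 0.4682 -0.3702  0.21  ]]
top (366.9, 198) 0.21 [[ 0.4669 -0.3729  0.21  ]]
scene (193.2, 267.1) 0 [[ 0.4671 -0.3119  0.    ]]
top (334.7, 202) 0 [[ 0.4718 -0.3089  0.    ]]
scene (271.9, 219.7) 0.07 [[ 0.5745 -0.083   0.07  ]]
top (266.2, 167.9) 0.07 [[ 0.5737 -0.0722  0.07  ]]
scene (296.4, 202.5) 0.07 [[0.5928 0.021  0.07  ]]
top (237.5, 159.4) 0.07 [[0.6001 0.0233 0.07  ]]
scene (281.2, 159.7) 0.0513 [[0.4279 0.185  0.0513]]
top (186, 212.1) 0.0513 [[0.4234 0.1897 0.0513]]
```

Call:
arm_command([
  {"x":-3.2,"y":-3.0,"z":-1.5,"gripper":1},
  {"x":-3.2,"y":-3.0,"z":-1.5,"gripper":1},
  {"x":-3.2,"y":-3.0,"z":-1.5,"gripper":1},
  {"x":-3.2,"y":-3.0,"z":-1.5,"gripper":1},
  {"x":-3.2,"y":-3.0,"z":-1.5,"gripper":1},
])

```text
$.rows[0]: bad value
```

Call:
arm_command([
  {"x":-3.2,"y":-3.0,"z":-1.5,"gripper":1},
  {"x":-3.2,"y":-3.0,"z":-1.5,"gripper":1},
  {"x":-3.2,"y":-3.0,"z":-1.5,"gripper":1},
  {"x":-3.2,"y":-3.0,"z":-1.5,"gripper":1},
  {"x":-3.2,"y":-3.0,"z":-1.5,"gripper":1},
])

```text
$.rows[0]: bad value
```

Call:
arm_command([
  {"wz":8.3,"gripper":1},
  {"wz":8.3,"gripper":1},
  {"wz":8.3,"gripper":1},
  {"wz":8.3,"gripper":1},
  {"wz":8.3,"gripper":1},
])

```text
$.rows[0]: bad value
```

Call:
arm_command([
  {"wz":8.3,"gripper":1},
  {"wz":8.3,"gripper":1},
  {"wz":8.3,"gripper":1},
  {"wz":8.3,"gripper":1},
  {"gripper":1},
])

```text
$.rows[0]: bad value
```

```bash
cat >> h.py <<'E'
def look(name,things):
    s=state(); im=camera("wrist"); C=cal("wrist",s); cv2.imwrite(f"pics/{name}.png",im[:,:,::-1])
    print(s["time_s"],s["tool_pos"].round(4),s["tcp_rot"].round(3).tolist(),s["joints"].round(2))
    for t,z in things:
        for d in place_of("wrist",t)[:3]:
            uv=np.array(d["xy"])*[512,384]; print(t,round(d["confidence"],2),uv.round(1),plane(C,uv,z).round(4)[0])
    return s,im,C
def edges(things,C):
    for t,z in things:
        for d in trace("wrist",t)[:2]:
            m=d["region"].astype(np.uint8); q=cv2.boxPoints(cv2.minAreaRect(np.argwhere(m)[:,::-1].astype(np.float32)))
            print("rect",t,round(d["confidence"],2),m.sum(),q.round(0).tolist(),plane(C,q,z)[:,:2].round(4).tolist())
E
python3 - <<'E'
from h import *
print(calibration("wrist"))
s,im,C=look("w1",[("vblock",0),("cradle",.122),("cradle_gap",.1114),("cradle_stop",.0513)])
edges([("vblock",.008)],C)
E
```

```text
{'vfov': 68.45353656751112, 'cx': 255.7900049781645, 'cy': 194.74381569992798, 'tool_from_camera': array([[ 9.30930853e-05, -9.47272454e-01, -3.20429225e-01,
         8.25314840e-02],
       [ 9.99999901e-01,  2.27659128e-04, -3.82493654e-04,
        -7.59556602e-04],
       [ 4.35274341e-04, -3.20429158e-01,  9.47272382e-01,
        -1.29136060e-01],
       [ 0.00000000e+00,  0.00000000e+00,  0.00000000e+00,
         1.00000000e+00]])}
3.1 [0.1635 0.6032 0.2453] [[-0.965, 0.262, 0.0], [0.262, 0.965, 0.0], [-0.0, 0.0, -1.0]] [ 1.29  0.42  1.63 -0.    1.09 -0.02]
vblock 0.74 [ 89.9 240.3] [0.2104 0.3349 0.    ]
vblock 0.62 [ 98.7 353.5] [0.4148 0.2526 0.    ]
cradle 0.57 [ 20.3 294.5] [0.2091 0.3282 0.122 ]
cradle_gap 0.84 [ 20.5 293.2] [0.2128 0.3169 0.1114]
cradle_stop 0.6 [ 12.7 273.1] [0.2109 0.2534 0.0513]
rect vblock 0.86 11785 [[-3.0, 231.0], [149.0, 191.0], [174.0, 286.0], [22.0, 326.0]] [[0.1592, 0.2195], [0.1597, 0.4522], [0.3131, 0.4313], [0.3213, 0.1661]]
rect vblock 0.65 567 [[83.0, 383.0], [83.0, 362.0], [117.0, 362.0], [117.0, 383.0]] [[0.4629, 0.2042], [0.4181, 0.2263], [0.4333, 0.2826], [0.4787, 0.2623]]
```

View pics/w1.png

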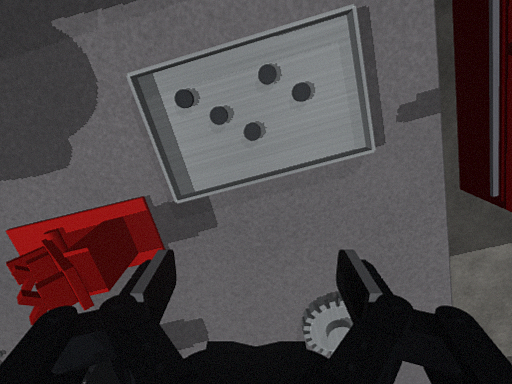

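The moves were refused, probably because every key is required in each row. The picture is from the start pose: tray, red decoy at (85,260), gear at (335,325). I'll resend with full rows.

Call:
arm_command([
  {"x":-3.2,"y":-3.0,"z":-1.5,"wx":0,"wy":0,"wz":0,"gripper":1},
  {"x":-3.2,"y":-3.0,"z":-1.5,"wx":0,"wy":0,"wz":0,"gripper":1},
  {"x":-3.2,"y":-3.0,"z":-1.5,"wx":0,"wy":0,"wz":0,"gripper":1},
  {"x":-3.2,"y":-3.0,"z":-1.5,"wx":0,"wy":0,"wz":0,"gripper":1},
  {"x":-3.2,"y":-3.0,"z":-1.5,"wx":0,"wy":0,"wz":0,"gripper":1},
])

```text
time_s: 3.9
tool_pos: [0.2793, 0.415, 0.321]
tcp_rot: [[-0.965, 0.261, 0.0], [0.261, 0.965, 0.0], [-0.0, 0.0, -1.0]]
wrist_force: [0.8, 0.1, -0.1]
width: 0.0852
gripper_force: 0.0
```

Call:
arm_command([
  {"x":-3.2,"y":-3.0,"z":-1.5,"wx":0,"wy":0,"wz":0,"gripper":1},
  {"x":-3.2,"y":-3.0,"z":-1.5,"wx":0,"wy":0,"wz":0,"gripper":1},
  {"x":-3.2,"y":-3.0,"z":-1.5,"wx":0,"wy":0,"wz":0,"gripper":1},
  {"x":-3.2,"y":-3.0,"z":-1.5,"wx":0,"wy":0,"wz":0,"gripper":1},
  {"x":-3.2,"y":-3.0,"z":-1.5,"wx":0,"wy":0,"wz":0,"gripper":1},
])

```text
time_s: 4.4
tool_pos: [0.3944, 0.2283, 0.3962]
tcp_rot: [[-0.965, 0.262, 0.001], [0.262, 0.965, 0.0], [-0.001, 0.001, -1.0]]
wrist_force: [0.8, 0.1, 0.1]
width: 0.0856
gripper_force: 0.0
```

Call:
arm_command([
  {"x":0,"y":0,"z":0,"wx":0,"wy":0,"wz":8.3,"gripper":1},
  {"x":0,"y":0,"z":0,"wx":0,"wy":0,"wz":8.3,"gripper":1},
  {"x":0,"y":0,"z":0,"wx":0,"wy":0,"wz":8.3,"gripper":1},
  {"x":0,"y":0,"z":0,"wx":0,"wy":0,"wz":8.3,"gripper":1},
  {"x":0,"y":0,"z":0,"wx":0,"wy":0,"wz":8.3,"gripper":1},
])

```text
time_s: 4.9
tool_pos: [0.3938, 0.2298, 0.3954]
tcp_rot: [[-0.544, 0.839, 0.0], [0.839, 0.544, 0.0], [-0.0, 0.0, -1.0]]
wrist_force: [-0.3, 0.3, -0.3]
width: 0.0854
gripper_force: 0.0
```

Call:
arm_command([
  {"x":0,"y":0,"z":0,"wx":0,"wy":0,"wz":8.3,"gripper":1},
  {"x":0,"y":0,"z":0,"wx":0,"wy":0,"wz":8.3,"gripper":1},
  {"x":0,"y":0,"z":0,"wx":0,"wy":0,"wz":8.3,"gripper":1},
  {"x":0,"y":0,"z":0,"wx":0,"wy":0,"wz":8.3,"gripper":1},
  {"x":0,"y":0,"z":0,"wx":0,"wy":0,"wz":0,"gripper":1},
])

```text
time_s: 5.4
tool_pos: [0.3938, 0.2299, 0.3954]
tcp_rot: [[-0.001, 1.0, 0.0], [1.0, 0.001, 0.0], [0.0, 0.0, -1.0]]
wrist_force: [0.4, -0.2, -0.4]
width: 0.0852
gripper_force: 0.0
```

```bash
python3 - <<'E'
from h import *
s,im,C=look("w2",[("vblock",0),("cradle",.122),("cradle_gap",.1114),("cradle_stop",.0513)])
edges([("vblock",.008)],C)
E
```

```text
5.4 [0.3938 0.2299 0.3954] [[-0.001, 1.0, 0.0], [1.0, 0.001, 0.0], [0.0, 0.0, -1.0]] [0.5  0.01 1.81 0.   1.33 0.5 ]
vblock 0.83 [478.9 189.2] [0.8285 0.1459 0.    ]
vblock 0.66 [152.4  87.1] [0.2137 0.3313 0.    ]
vblock 0.65 [389.5  84.8] [0.6251 0.3354 0.    ]
cradle 0.94 [428.5  82. ] [0.6225 0.3334 0.122 ]
cradle 0.82 [119.7  81.7] [0.2129 0.3333 0.122 ]
cradle 0.78 [270.2 147.3] [0.414  0.2467 0.122 ]
cradle_gap 0.94 [267. 148.] [0.4099 0.2439 0.1114]
cradle_gap 0.89 [426.5  94.8] [0.629  0.3176 0.1114]
cradle_gap 0.76 [121.3  95.5] [0.2077 0.3162 0.1114]
cradle_stop 0.94 [141.8 132.7] [0.2057 0.259  0.0513]
cradle_stop 0.9 [400.2 129.8] [0.6306 0.2642 0.0513]
cradle_stop 0.9 [475.  231.7] [0.7997 0.0795 0.0513]
rect vblock 0.95 9763 [[356.0, 145.0], [366.0, 7.0], [466.0, 14.0], [456.0, 152.0]] [[0.5768, 0.2328], [0.567, 0.4498], [0.7262, 0.4404], [0.7611, 0.2203]]
rect vblock 0.75 6399 [[239.0, 67.0], [296.0, 67.0], [296.0, 186.0], [239.0, 186.0]] [[0.3652, 0.3626], [0.4607, 0.3627], [0.4705, 0.1544], [0.3615, 0.1543]]
```

View pics/w2.png

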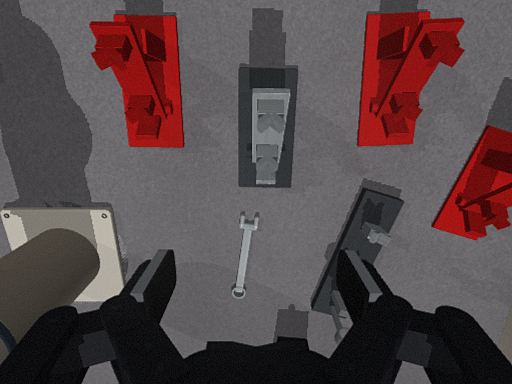

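The true V-block's base corners are at about (239,67), (296,67), (292,186), (239,186). The gauge is at the lower right (362,235) and the wrench at (245,255). Next I look at the gauge from above.

Call:
arm_command([
  {"x":-3.1,"y":2.9,"z":0,"wx":0,"wy":0,"wz":0,"gripper":1},
  {"x":-3.1,"y":2.9,"z":0,"wx":0,"wy":0,"wz":0,"gripper":1},
  {"x":-3.1,"y":2.9,"z":0,"wx":0,"wy":0,"wz":0,"gripper":1},
  {"x":-3.1,"y":2.9,"z":0,"wx":0,"wy":0,"wz":0,"gripper":1},
  {"x":-3.1,"y":2.9,"z":0,"wx":0,"wy":0,"wz":0,"gripper":1},
])

```text
time_s: 6.2
tool_pos: [0.5403, 0.0738, 0.3954]
tcp_rot: [[-0.003, 1.0, 0.0], [1.0, 0.003, 0.0], [0.0, 0.0, -1.0]]
wrist_force: [0.8, 0.5, -0.0]
width: 0.0849
gripper_force: 0.0
```

Call:
arm_command([
  {"x":-3.1,"y":2.9,"z":0,"wx":0,"wy":0,"wz":0,"gripper":1},
  {"x":-3.1,"y":2.9,"z":0,"wx":0,"wy":0,"wz":0,"gripper":1},
  {"x":0,"y":0,"z":0,"wx":0,"wy":0,"wz":0,"gripper":1},
  {"x":0,"y":0,"z":0,"wx":0,"wy":0,"wz":0,"gripper":1},
  {"x":0,"y":0,"z":0,"wx":0,"wy":0,"wz":0,"gripper":1},
])

```text
time_s: 6.7
tool_pos: [0.5968, 0.0139, 0.3951]
tcp_rot: [[-0.003, 1.0, -0.001], [1.0, 0.003, 0.0], [0.0, -0.001, -1.0]]
wrist_force: [0.5, 0.8, -0.5]
width: 0.0855
gripper_force: 0.0
```

```bash
python3 - <<'E'
from h import *
s,im,C=look("w3",[("gauge",0),("gauge_seat",.07),("gauge_stop",.07),("vblock",0),("cradle_stop",.0513),("cradle_gap",.1114)])
edges([("gauge",.02)],C)
E
```

```text
6.7 [0.5968 0.0139 0.3951] [[-0.003, 1.0, -0.001], [1.0, 0.003, 0.0], [0.0, -0.001, -1.0]] [0.   0.25 1.53 0.   1.36 0.  ]
gauge 0.61 [257.2 143.6] [0.5987 0.0178 0.    ]
gauge_seat 0.98 [259.5 148.3] [0.6021 0.0208 0.07  ]
gauge_seat 0.55 [240.7 205. ] [ 0.5705 -0.077   0.07  ]
gauge_stop 0.96 [243.  206.4] [ 0.5745 -0.0795  0.07  ]
vblock 0.56 [389.8  68.9] [0.8239 0.1452 0.    ]
cradle_stop 0.73 [130.   37.6] [0.4083 0.1819 0.0513]
cradle_stop 0.67 [384.7 110. ] [0.8029 0.0798 0.0513]
cradle_gap 0.66 [423.   68.6] [0.82   0.1352 0.1114]
rect gauge 0.97 7556 [[206.0, 235.0], [258.0, 64.0], [304.0, 78.0], [252.0, 249.0]] [[0.4974, -0.1596], [0.6, 0.1507], [0.6759, 0.1296], [0.5882, -0.1908]]
rect gauge 0.48 119 [[182.0, 357.0], [187.0, 338.0], [194.0, 340.0], [189.0, 359.0]] [[0.4238, -0.476], [0.4406, -0.4199], [0.4561, -0.4257], [0.4398, -0.4821]]
```

View pics/w3.png

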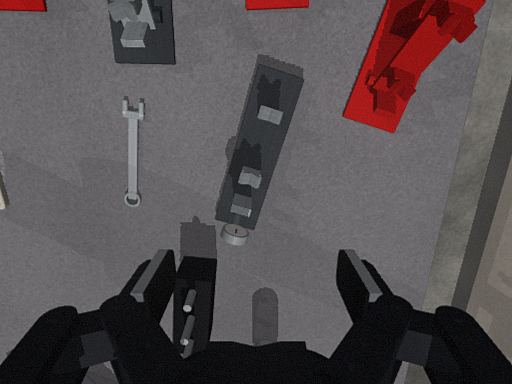

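Call:
arm_command([
  {"x":-4.4,"y":-1.6,"z":0,"wx":0,"wy":0,"wz":0,"gripper":1},
  {"x":-4.4,"y":-1.6,"z":0,"wx":0,"wy":0,"wz":0,"gripper":1},
  {"x":-4.4,"y":-1.6,"z":0,"wx":0,"wy":0,"wz":0,"gripper":1},
  {"x":-4.4,"y":-1.6,"z":0,"wx":0,"wy":0,"wz":0,"gripper":1},
  {"x":-4.4,"y":-1.6,"z":0,"wx":0,"wy":0,"wz":0,"gripper":1},
])

```text
time_s: 7.6
tool_pos: [0.517, -0.2082, 0.3956]
tcp_rot: [[-0.003, 1.0, 0.001], [1.0, 0.003, -0.0], [-0.0, 0.001, -1.0]]
wrist_force: [0.8, -0.2, 0.5]
width: 0.0855
gripper_force: 0.0
```

Call:
arm_command([
  {"x":-4.4,"y":-1.6,"z":0,"wx":0,"wy":0,"wz":0,"gripper":1},
  {"x":-4.4,"y":-1.6,"z":0,"wx":0,"wy":0,"wz":0,"gripper":1},
  {"x":-4.4,"y":-1.6,"z":0,"wx":0,"wy":0,"wz":0,"gripper":1},
  {"x":0,"y":0,"z":0,"wx":0,"wy":0,"wz":0,"gripper":1},
  {"x":0,"y":0,"z":0,"wx":0,"wy":0,"wz":0,"gripper":1},
])

```text
time_s: 8.1
tool_pos: [0.4696, -0.3397, 0.3952]
tcp_rot: [[0.0, 1.0, -0.0], [1.0, -0.0, 0.0], [0.0, -0.0, -1.0]]
wrist_force: [1.0, 0.3, -0.3]
width: 0.0853
gripper_force: 0.0
```

```bash
python3 - <<'E'
from h import *
s,im,C=look("w4",[("rack",0),("shaft_head",.21),("can",0)])
edges([("shaft",.21),("rack",.08)],C)
E
```

```text
8.1 [ 0.4696 -0.3397  0.3952] [[0.0, 1.0, -0.0], [1.0, -0.0, 0.0], [0.0, -0.0, -1.0]] [-0.65  0.22  1.57  0.    1.35 -0.65]
rack 0.79 [254.7 130.7] [ 0.4673 -0.3122  0.    ]
shaft_head 0.8 [253.3 194.7] [ 0.4664 -0.3642  0.21  ]
can 0.67 [333.4 210.1] [ 0.6243 -0.4677  0.    ]
rect shaft 0.9 396 [[245.0, 168.0], [257.0, 168.0], [257.0, 204.0], [245.0, 204.0]] [[0.457, -0.3321], [0.4707, -0.3321], [0.4708, -0.3759], [0.4565, -0.3759]]
rect rack 0.69 5095 [[227.0, 188.0], [238.0, 69.0], [287.0, 73.0], [275.0, 192.0]] [[0.4211, -0.3958], [0.4434, -0.2161], [0.5139, -0.2223], [0.5015, -0.4038]]
```

View pics/w4.png

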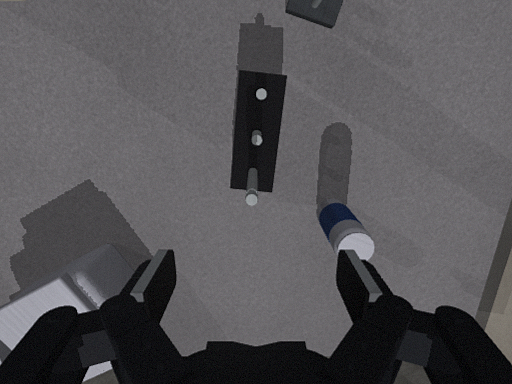

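In w4 the shaft head is at (251,199), the spares at (257,138) and (261,93), and the can at (345,235). Next I refine with edge fits.

```bash
python3 - <<'E'
from h import *
def S(p,Rm): return {"tool_pos":np.array(p),"tcp_rot":np.array(Rm,float)}
Rm=[[0,1,0],[1,0,0],[0,0,-1]]
C2=cal("wrist",S([.3938,.2299,.3954],[[-.001,1,0],[1,.001,0],[0,0,-1]]));C3=cal("wrist",S([.5968,.0139,.3951],[[-.003,1,0],[1,.003,0],[0,0,-1]]));C4=cal("wrist",S([.4696,-.3397,.3952],Rm))
g=cv2.imread("pics/w4.png",0)
def blob(r0,r1,c0,c1,th):
    m=(g[r0:r1,c0:c1]>th).astype(np.uint8);n,l,st,ce=cv2.connectedComponentsWithStats(m);i=1+st[1:,4].argmax();return ce[i]+[c0,r0],st[i]
for (r0,r1,c0,c1,th,z) in[(188,212,240,265,150,.21),(126,150,245,270,150,.135),(84,104,250,272,150,.12)]:
    c,st=blob(r0,r1,c0,c1,th);print(c,st,plane(C4,c,z).round(4))
print(g[186:212,240:264:1][::3,::2])
def fit(img,C,L,z,x0,box):
    # fit base-rectangle in pose (x,y,yaw) by maximising outward gradient along projected edges
    im=cv2.GaussianBlur(cv2.imread(img,0),(0,0),1.0).astype(np.float32)
    def score(p):
        a=[]
        xs,ys=(L[0],L[1]),(-L[2],L[2])
        t=np.linspace(.05,.95,60)
        tot=0
        for e in range(4):
            if e<2: P=lambda o:np.c_[xs[0]+t*(xs[1]-xs[0]),0*t+ys[e]+(o if e else -o),0*t+z]
            else: P=lambda o:np.c_[0*t+xs[e-2]+(o if e==3 else -o),ys[0]+t*(ys[1]-ys[0]),0*t+z]
            v=[cv2.remap(im,*[np.float32(k) for k in proj(C,place(*p,P(o))).T],1).ravel() for o in(-.003,.003)]
            tot+=np.clip(v[1]-v[0],-10,40).mean()
        return tot
    from scipy.optimize import differential_evolution as de
    r=de(lambda p:-score(p),[(x0[0]-.015,x0[0]+.015),(x0[1]-.015,x0[1]+.015),(x0[2]-.07,x0[2]+.07)],seed=1)
    print(img,r.x.round(4),np.degrees(r.x[2]).round(2),-r.fun); return r.x
v=fit("pics/w2.png",C2,(-.105,.105,.05),.008,(.4145,.2585,1.56),0)
q=fit("pics/w3.png",C3,(-.165,.125,.04),.02,(.597,.02,1.3),0)
k=fit("pics/w4.png",C4,(-.035,.035,.09),.08,(.469,-.31,-.1),0)
for n,P in[("seat",[0,0,.07]),("stop",[-.1,0,.07])]: print(n,place(*q,P).round(4))
for yy in(-.06,0,.06): print("hole",place(*k,[0,yy,0]).round(4))
# cradle along-offset from the vblock frame: network estimates
for n,p in[("cradle0",(.414,.2467)),("gap",(.4099,.2439)),("stopscene",(.4279,.185)),("stoptop",(.4234,.1897)),("stopw3",(.4083,.1819))]:
    d=np.array(p)-v[:2];c,s=np.cos(v[2]),np.sin(v[2]);print(n,c*d[0]+s*d[1],-s*d[0]+c*d[1])
E
```

```text
[250.60416667 200.14583333] [ 7  7 10 10 48] [[ 0.4632 -0.3712  0.21  ]]
[258.83333333 142.08333333] [12 14  5  5 12] [[ 0.4735 -0.3137  0.135 ]]
[261.03703704  94.44444444] [ 7  6  9  9 27] [[ 0.4764 -0.252   0.12  ]]
[[ 25  26  29  34  75  69  70  75  65  26  24  27]
 [ 75  63  38  38  81  96 105 103  70  33  27  24]
 [111 111 105 126  74  71  70  66 125 108  99 104]
 [107 104 109  64 143 146 151 141  60  99 109 109]
 [108 103 113 143 154 151 147 142 154 102 109 104]
 [108 110 106 139 149 151 152 143 156  97 114 111]
 [110 107 105  99 142 163 155 145 111 110 106 105]
 [108 105 104 110 107 106 107 105 110 109 107 107]
 [111 104 106 107 111 106 107 109 103 108 107 113]]
pics/w2.png [0.4119 0.2574 1.5545] 89.07 146.87933349609375
pics/w3.png [0.6013 0.0216 1.2761] 73.12 115.41382
pics/w4.png [ 0.4698 -0.3098 -0.103 ] -5.9 150.78591918945312
seat [[0.6013 0.0216 0.07  ]]
stop [[ 0.5722 -0.0741  0.07  ]]
hole [[ 0.4636 -0.3695  0.    ]]
hole [[ 0.4698 -0.3098  0.    ]]
hole [[ 0.476  -0.2501  0.    ]]
cradle0 -0.010668125778964154 -0.0022646185590536796
gap -0.01353444220325386 0.0017892968514904271
stopscene -0.072133879191692 -0.017166335151639154
stoptop -0.0675076937860308 -0.012590484564868706
stopw3 -0.07555226465035772 0.002380650315587829
```

Call:
arm_command([
  {"x":-3.0,"y":-0.6,"z":0,"wx":0,"wy":0,"wz":0,"gripper":1},
  {"x":0,"y":0,"z":4,"wx":0,"wy":0,"wz":0,"gripper":1},
  {"x":0,"y":0,"z":4,"wx":0,"wy":0,"wz":0,"gripper":1},
  {"x":0,"y":0,"z":3,"wx":0,"wy":0,"wz":0,"gripper":1},
  {"x":0,"y":0,"z":0,"wx":0,"wy":0,"wz":0,"gripper":1},
])

```text
time_s: 8.9
tool_pos: [0.4626, -0.3666, 0.281]
tcp_rot: [[-0.003, 1.0, -0.006], [1.0, 0.003, 0.005], [0.005, -0.006, -1.0]]
wrist_force: [-0.4, 0.1, -0.7]
width: 0.0857
gripper_force: 0.0
```

```bash
python3 - <<'E'
from h import *
s,im,C=look("w5",[("shaft_head",.21)])
print(proj(C,[.4636,-.370,.21]))
g=im.mean(2);u=proj(C,[.4636,-.370,.21])[0].astype(int);m=(g[u[1]-30:u[1]+30,u[0]-30:u[0]+30]>125).astype(np.uint8)
n,l,st,ce=cv2.connectedComponentsWithStats(m)
for i in range(1,n):
    if st[i,4]>40: print(st[i],ce[i]+u-30,plane(C,ce[i]+u-30,.21).round(4))
cv2.imwrite("pics/w5c.png",cv2.resize(im[100:384,100:412,::-1],None,fx=2,fy=2))
E
```

```text
8.9 [ 0.4626 -0.3666  0.281 ] [[-0.003, 1.0, -0.006], [1.0, 0.003, 0.005], [0.005, -0.006, -1.0]] [-0.69  0.34  1.67  0.    1.14 -0.69]
shaft_head 0.84 [258.5 218. ] [ 0.464  -0.3711  0.21  ]
[[258.0062804  216.67994037]]
[ 21  23  19  17 251] [258.35059761 216.99601594] [[ 0.4639 -0.3703  0.21  ]]
```

View pics/w5c.png

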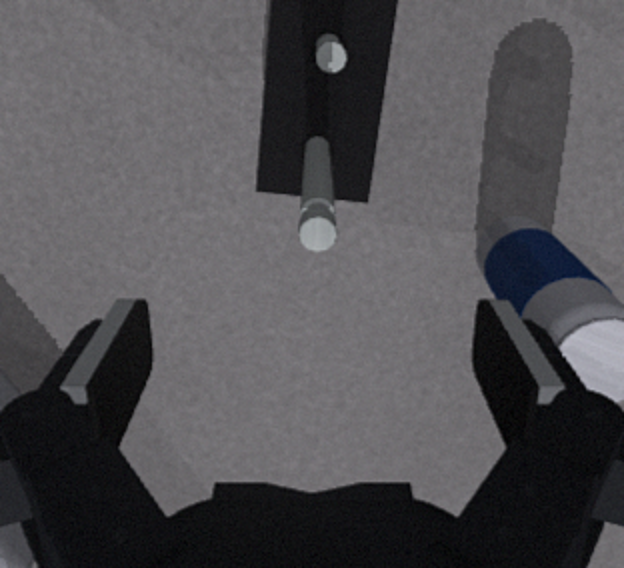

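The head's measured position (0.464, -0.370) is confirmed and the long, necked shaft sits between the fingers. Descending.

Call:
arm_command([
  {"x":0,"y":0.1,"z":3,"wx":0,"wy":0,"wz":0,"gripper":1},
  {"x":0,"y":0,"z":3,"wx":0,"wy":0,"wz":0,"gripper":1},
  {"x":0,"y":0,"z":3,"wx":0,"wy":0,"wz":0,"gripper":1},
  {"x":0,"y":0,"z":1.5,"wx":0,"wy":0,"wz":0,"gripper":1},
  {"x":0,"y":0,"z":0,"wx":0,"wy":0,"wz":0,"gripper":1},
])

```text
time_s: 9.5
tool_pos: [0.4653, -0.3687, 0.1801]
tcp_rot: [[-0.003, 1.0, -0.001], [1.0, 0.003, 0.001], [0.001, -0.001, -1.0]]
wrist_force: [-0.0, -0.7, -0.2]
width: 0.0854
gripper_force: 0.0
```

Call:
arm_command([
  {"x":0,"y":0,"z":0,"wx":0,"wy":0,"wz":0,"gripper":1},
  {"x":0,"y":0,"z":0,"wx":0,"wy":0,"wz":0,"gripper":0.0},
  {"x":0,"y":0,"z":0,"wx":0,"wy":0,"wz":0,"gripper":-0.2},
  {"x":0,"y":0,"z":0,"wx":0,"wy":0,"wz":0,"gripper":-0.4},
  {"x":0,"y":0,"z":0,"wx":0,"wy":0,"wz":0,"gripper":-0.4},
])

```text
time_s: 10.0
tool_pos: [0.4654, -0.3691, 0.1809]
tcp_rot: [[-0.002, 1.0, 0.001], [1.0, 0.002, -0.001], [-0.001, 0.001, -1.0]]
wrist_force: [0.2, -0.8, 0.3]
width: 0.0284
gripper_force: 0.0
```

Call:
arm_command([
  {"x":-0.1,"y":-0.15,"z":0.2,"wx":0,"wy":0,"wz":0,"gripper":-0.4},
  {"x":0,"y":0,"z":0,"wx":0,"wy":0,"wz":0,"gripper":-0.4},
  {"x":0,"y":0,"z":0,"wx":0,"wy":0,"wz":0,"gripper":-1},
  {"x":0,"y":0,"z":0,"wx":0,"wy":0,"wz":0,"gripper":-1},
  {"x":0,"y":0,"z":0,"wx":0,"wy":0,"wz":0,"gripper":-1},
], grip_force=60)

```text
time_s: 10.5
tool_pos: [0.4637, -0.3699, 0.1783]
tcp_rot: [[-0.002, 1.0, 0.0], [1.0, 0.002, 0.0], [0.0, 0.0, -1.0]]
wrist_force: [0.5, -0.1, 0.3]
width: 0.0133
gripper_force: 58.4
```

Call:
arm_command([
  {"x":0,"y":0,"z":0,"wx":0,"wy":0,"wz":0,"gripper":-1},
  {"x":0,"y":0,"z":0,"wx":0,"wy":0,"wz":0,"gripper":-1},
  {"x":0,"y":0,"z":0,"wx":0,"wy":0,"wz":0,"gripper":-1},
  {"x":0,"y":0,"z":0,"wx":0,"wy":0,"wz":0,"gripper":-1},
  {"x":0,"y":0,"z":0,"wx":0,"wy":0,"wz":0,"gripper":-1},
], grip_force=60)

```text
time_s: 11.0
tool_pos: [0.4637, -0.3699, 0.1783]
tcp_rot: [[-0.002, 1.0, 0.0], [1.0, 0.002, -0.0], [-0.0, 0.0, -1.0]]
wrist_force: [0.4, 0.1, 0.6]
width: 0.0133
gripper_force: 58.4
```

Call:
arm_command([
  {"x":0,"y":0,"z":-1.5,"wx":0,"wy":0,"wz":0,"gripper":-1},
  {"x":0,"y":0,"z":-2,"wx":0,"wy":0,"wz":0,"gripper":-1},
  {"x":0,"y":0,"z":-3,"wx":0,"wy":0,"wz":0,"gripper":-1},
  {"x":0,"y":0,"z":-3.5,"wx":0,"wy":0,"wz":0,"gripper":-1},
  {"x":0,"y":0,"z":-4,"wx":0,"wy":0,"wz":0,"gripper":-1},
])

```text
time_s: 11.5
tool_pos: [0.4628, -0.3692, 0.3194]
tcp_rot: [[-0.002, 1.0, -0.002], [1.0, 0.002, 0.002], [0.002, -0.002, -1.0]]
wrist_force: [0.5, -0.7, -4.2]
width: 0.013
gripper_force: 58.9
```

Call:
arm_command([
  {"x":0,"y":0,"z":-4,"wx":0,"wy":0,"wz":0,"gripper":-1},
  {"x":0,"y":0,"z":-4,"wx":0,"wy":0,"wz":0,"gripper":-1},
  {"x":0,"y":0,"z":-3,"wx":0,"wy":0,"wz":0,"gripper":-1},
  {"x":0,"y":0,"z":0,"wx":0,"wy":0,"wz":0,"gripper":-1},
  {"x":0,"y":0,"z":0,"wx":0,"wy":0,"wz":0,"gripper":-1},
])

```text
time_s: 12.0
tool_pos: [0.4633, -0.3696, 0.4286]
tcp_rot: [[-0.002, 1.0, 0.0], [1.0, 0.002, -0.0], [-0.0, 0.0, -1.0]]
wrist_force: [-0.5, -0.2, -3.6]
width: 0.0132
gripper_force: 59.0
```

```bash
python3 - <<'E'
from h import *
s=state();print(s["tool_pos"],s["wrist_force"],s["ft_torque"],s["width"])
for c in("scene","top"):
    im=camera(c);cv2.imwrite(f"pics/{c}2.png",im[:,:,::-1]);C=cal(c)
    h=s["tool_pos"]+[0,0,.032];print(c,proj(C,[h,s["tool_pos"]-[0,0,.168]]))
    for t in("shaft_head","shaft_foot","shaft_mid"): print(t,[(d["confidence"],(np.array(d["xy"])*[512,384]).round(1)) for d in place_of(c,t)])
E
```

```text
[ 0.46327098 -0.36962278  0.42856588] [-0.45750943 -0.22977955 -3.63982713] [0.02132142 0.01355731 0.00989983] 0.013247324981096334
scene [[152.70284948 144.67473032]
 [165.57778584 213.9262241 ]]
shaft_head []
shaft_foot [(0.87, array([166.6, 215.8])), (0.25, array([298. , 203.4]))]
shaft_mid [(0.65, array([159.6, 181.2]))]
top [[388.20097536 189.68786753]
 [369.64011048 197.57548707]]
shaft_head []
shaft_foot [(0.5, array([237.7, 164.5]))]
shaft_mid []
```

Call:
arm_command([
  {"x":4,"y":-0.35,"z":0,"wx":0,"wy":0,"wz":1,"gripper":-1},
  {"x":4.4,"y":-0.35,"z":0,"wx":0,"wy":0,"wz":0,"gripper":-1},
  {"x":4.4,"y":-0.35,"z":0,"wx":0,"wy":0,"wz":0,"gripper":-1},
  {"x":4.4,"y":-0.35,"z":0,"wx":0,"wy":0,"wz":0,"gripper":-1},
  {"x":4.4,"y":-0.35,"z":0,"wx":0,"wy":0,"wz":0,"gripper":-1},
])

```text
time_s: 12.9
tool_pos: [0.4483, -0.1522, 0.4282]
tcp_rot: [[0.016, 1.0, 0.0], [1.0, -0.016, 0.0], [0.0, 0.0, -1.0]]
wrist_force: [0.3, 1.1, -3.5]
width: 0.0132
gripper_force: 59.0
```

Call:
arm_command([
  {"x":4.4,"y":-0.35,"z":0,"wx":0,"wy":0,"wz":0,"gripper":-1},
  {"x":4.4,"y":-0.35,"z":0,"wx":0,"wy":0,"wz":0,"gripper":-1},
  {"x":4.4,"y":-0.35,"z":0,"wx":0,"wy":0,"wz":0,"gripper":-1},
  {"x":4.4,"y":-0.35,"z":0,"wx":0,"wy":0,"wz":0,"gripper":-1},
  {"x":4.4,"y":-0.35,"z":0,"wx":0,"wy":0,"wz":0,"gripper":-1},
])

```text
time_s: 13.4
tool_pos: [0.4341, 0.0682, 0.4284]
tcp_rot: [[0.015, 1.0, 0.001], [1.0, -0.015, 0.0], [0.0, 0.001, -1.0]]
wrist_force: [1.6, -1.3, -3.1]
width: 0.0132
gripper_force: 59.0
```

Call:
arm_command([
  {"x":4.4,"y":-0.35,"z":0,"wx":0,"wy":0,"wz":0,"gripper":-1},
  {"x":4.4,"y":-0.35,"z":0,"wx":0,"wy":0,"wz":0,"gripper":-1},
  {"x":4,"y":-0.35,"z":0,"wx":0,"wy":0,"wz":0,"gripper":-1},
  {"x":0,"y":0,"z":0,"wx":0,"wy":-4,"wz":0,"gripper":-1},
  {"x":0,"y":0,"z":0,"wx":0,"wy":-6,"wz":0,"gripper":-1},
])

```text
time_s: 13.9
tool_pos: [0.4259, 0.1951, 0.4286]
tcp_rot: [[0.014, 1.0, -0.002], [0.984, -0.014, -0.176], [-0.176, 0.001, -0.984]]
wrist_force: [-0.0, 0.1, -4.1]
width: 0.0131
gripper_force: 59.0
```

Call:
arm_command([
  {"x":0,"y":0,"z":0,"wx":0,"wy":-7,"wz":0,"gripper":-1},
  {"x":0,"y":0,"z":0,"wx":0,"wy":-7,"wz":0,"gripper":-1},
  {"x":0,"y":0,"z":0,"wx":0,"wy":-7,"wz":0,"gripper":-1},
  {"x":0,"y":0,"z":0,"wx":0,"wy":-7,"wz":0,"gripper":-1},
  {"x":0,"y":0,"z":0,"wx":0,"wy":-7,"wz":0,"gripper":-1},
])

```text
time_s: 14.4
tool_pos: [0.4263, 0.1955, 0.4285]
tcp_rot: [[0.011, 1.0, -0.009], [0.705, -0.014, -0.709], [-0.709, 0.001, -0.705]]
wrist_force: [-0.6, -1.0, -2.7]
width: 0.0133
gripper_force: 59.0
```

```bash
cat >> h.py <<'E'
V=np.array([.4119,.2574,np.radians(89.07)]); G=np.array([.6013,.0216,1.2761])
u=np.array([np.cos(V[2]),np.sin(V[2]),0]); zz=np.array([0,0,1.])
cx_=(u+zz)*r2; cz_=(zz-u)*r2; cy_=np.cross(cz_,cx_); c0=np.array([V[0],V[1],.122])
gx=np.array([np.cos(G[2]),np.sin(G[2]),0]); gy=np.cross(zz,gx); g0=np.array([G[0],G[1],.07])
def go(p,Rg,s=None):
    s=s or state(); Rc=s["tcp_rot"]; d=Rc.T@(np.array(p)-s["tool_pos"])*100
    w=np.degrees(R.from_matrix(Rc.T@Rg).as_rotvec()); print(round(s["time_s"],2),"pos",s["tool_pos"].round(4),"F",s["wrist_force"].round(1),"width",round(s["width"],4),"shift_tool_cm",d.round(2),"turn_deg",w.round(2),"joints",s["joints"].round(2))
def rot(z,y):
    return np.column_stack([np.cross(y,z),y,z])
def incradle():
    s=state();d=s["tool_pos"]-c0;print("TCP in cradle mm",(np.array([d@cx_,d@cy_,d@cz_])*1000).round(1))
def ingauge():
    s=state();d=s["tool_pos"]-g0;print("TCP rel seat mm",(np.array([d@gx,d@gy,d[2]])*1000).round(1))
E
python3 - <<'E'
from h import *
R1=rot(-cx_,-cy_);print(R1.round(2))
go(c0+.0703*cx_+.08*cz_,R1);incradle()
E
```

```text
[[ 0.01  1.   -0.01]
 [ 0.71 -0.02 -0.71]
 [-0.71 -0.   -0.71]]
14.4 pos [0.4263 0.1955 0.4285] F [-0.6 -1.  -2.7] width 0.0133 shift_tool_cm [18.06 -1.56 10.23] turn_deg [0.12 0.17 0.02] joints [ 0.73  0.27  1.62 -0.57  1.81  0.77]
TCP in cradle mm [173.1 -15.4 260.3]
```

Call:
arm_command([
  {"x":2.5,"y":-0.3,"z":1.6,"wx":0,"wy":0,"wz":0,"gripper":-1},
  {"x":3,"y":-0.3,"z":1.6,"wx":0,"wy":0,"wz":0,"gripper":-1},
  {"x":3,"y":-0.3,"z":1.6,"wx":0,"wy":0,"wz":0,"gripper":-1},
  {"x":3,"y":-0.3,"z":1.6,"wx":0,"wy":0,"wz":0,"gripper":-1},
  {"x":3,"y":-0.3,"z":1.6,"wx":0,"wy":0,"wz":0,"gripper":-1},
])

```text
time_s: 14.9
tool_pos: [0.4119, 0.2418, 0.2676]
tcp_rot: [[0.011, 1.0, -0.01], [0.708, -0.015, -0.706], [-0.706, 0.0, -0.709]]
wrist_force: [0.1, 0.6, -2.9]
width: 0.0132
gripper_force: 59.1
```

Call:
arm_command([
  {"x":2,"y":0,"z":1,"wx":0,"wy":0,"wz":0,"gripper":-1},
  {"x":1.5,"y":0,"z":0.9,"wx":0,"wy":0,"wz":0,"gripper":-1},
  {"x":0,"y":0,"z":0,"wx":0,"wy":0,"wz":0,"gripper":-1},
  {"x":0,"y":0,"z":0,"wx":0,"wy":0,"wz":0,"gripper":-1},
  {"x":0,"y":0,"z":0,"wx":0,"wy":0,"wz":0,"gripper":-1},
])

```text
time_s: 15.4
tool_pos: [0.4125, 0.2523, 0.2321]
tcp_rot: [[0.012, 1.0, -0.01], [0.708, -0.015, -0.706], [-0.706, 0.001, -0.708]]
wrist_force: [-0.1, 0.7, -2.5]
width: 0.0132
gripper_force: 59.0
```

```bash
python3 - <<'E'
from h import *
go(c0+.0743*cx_+.03*cz_,rot(-cx_,-cy_));incradle()
s=state();a=s["tcp_rot"][:,2];foot=s["tool_pos"]+.168*a
ims=[]
for c in("scene","top"):
    im=camera(c);C=cal(c);print(c,"pred foot",proj(C,foot)[0].round(1),"pred stop",proj(C,c0-.1*cx_)[0].round(1),"gap",proj(C,c0-.015*cx_)[0].round(1))
    for t in("shaft_foot","cradle_stop","cradle_gap"): print(t,[(round(d["confidence"],2),(np.array(d["xy"])*[512,384]).round(1).tolist()) for d in place_of(c,t)])
    o=proj(C,c0)[0].astype(int); ims.append(cv2.resize(im[o[1]-40:o[1]+40,o[0]-40:o[0]+40,::-1],(400,400),interpolation=2))
cv2.imwrite("pics/cr.png",np.hstack(ims))
E
```

```text
15.4 pos [0.4125 0.2523 0.2321] F [-0.1  0.7 -2.5] width 0.0132 shift_tool_cm [ 5.14 -0.07  0.  ] turn_deg [ 0.09 -0.07 -0.03] joints [ 0.81  0.53  1.71 -0.5   1.54  1.01]
TCP in cradle mm [74.3 -0.7 81.4]
scene pred foot [269.3 150.8] pred stop [277.4 157.6] gap [288.3 135.4]
shaft_foot [(0.49, [264.9, 152.3])]
cradle_stop [(0.98, [241.2, 128.2]), (0.9, [280.1, 159.8]), (0.86, [343.3, 171.6]), (0.64, [233.4, 192.6])]
cradle_gap [(0.96, [389.6, 205.3]), (0.89, [356.7, 149.5]), (0.84, [256.6, 110.4]), (0.7, [289.0, 139.1]), (0.42, [291.6, 131.0])]
top pred foot [200.2 215.2] pred stop [186.7 216. ] gap [164.6 214.2]
shaft_foot [(0.58, [197.5, 216.2]), (0.46, [234.4, 158.6])]
cradle_stop [(0.96, [167.3, 151.3]), (0.93, [161.1, 276.9]), (0.92, [219.7, 98.9]), (0.63, [187.5, 215.0]), (0.24, [175.5, 212.3])]
cradle_gap [(0.94, [138.9, 276.3]), (0.93, [201.0, 90.4]), (0.72, [381.1, 158.6]), (0.55, [146.9, 150.2]), (0.54, [164.1, 211.5])]
```

View pics/cr.png

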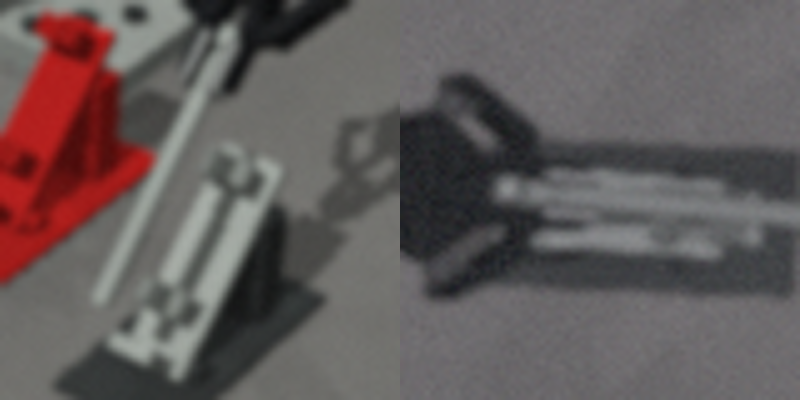

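The shaft hangs parallel above the V-block with its foot near the stop end, and the projected stop matches the picture. Lowering along the normal.

Call:
arm_command([
  {"x":2,"y":-0.05,"z":0,"wx":0,"wy":0,"wz":0,"gripper":-1},
  {"x":2,"y":0,"z":0,"wx":0,"wy":0,"wz":0,"gripper":-1},
  {"x":2,"y":0,"z":0,"wx":0,"wy":0,"wz":0,"gripper":-1},
  {"x":1,"y":0,"z":0,"wx":0,"wy":0,"wz":0,"gripper":-1},
  {"x":0,"y":0,"z":0,"wx":0,"wy":0,"wz":0,"gripper":-1},
])

```text
time_s: 16.3
tool_pos: [0.412, 0.302, 0.1807]
tcp_rot: [[0.009, 1.0, -0.011], [0.706, -0.014, -0.708], [-0.708, -0.001, -0.706]]
wrist_force: [0.6, -0.0, -2.9]
width: 0.013
gripper_force: 59.0
```

Call:
arm_command([
  {"x":0.2,"y":0,"z":0,"wx":0,"wy":0,"wz":0,"gripper":-1},
  {"x":0.2,"y":0,"z":0,"wx":0,"wy":0,"wz":0,"gripper":-1},
  {"x":0.2,"y":0,"z":0,"wx":0,"wy":0,"wz":0,"gripper":-1},
  {"x":0.2,"y":0,"z":0,"wx":0,"wy":0,"wz":0,"gripper":-1},
  {"x":0,"y":0,"z":0,"wx":0,"wy":0,"wz":0,"gripper":-1},
])

```text
time_s: 16.8
tool_pos: [0.4129, 0.3067, 0.1767]
tcp_rot: [[0.011, 1.0, -0.01], [0.706, -0.015, -0.708], [-0.708, 0.001, -0.706]]
wrist_force: [2.6, -4.8, 1.3]
width: 0.013
gripper_force: 59.2
```

```bash
python3 - <<'E'
from h import *
go(c0+.0743*cx_,rot(-cx_,-cy_));incradle();F=state()["wrist_force"];print(F@cx_,F@cy_,F@cz_)
E
```

```text
16.8 pos [0.4129 0.3067 0.1767] F [ 2.6 -4.8  1.3] width 0.013 shift_tool_cm [ 0.38 -0.02 -0.08] turn_deg [0.09 0.11 0.01] joints [ 0.87  0.66  1.63 -0.47  1.52  1.07]
TCP in cradle mm [73.5 -0.2  3.8]
-2.432019594601235 -2.7139319864347815 4.30589272663365
```

Call:
arm_command([
  {"x":0,"y":0.1,"z":0,"wx":0,"wy":0,"wz":0,"gripper":-1},
  {"x":0,"y":0.1,"z":0,"wx":0,"wy":0,"wz":0,"gripper":-1},
  {"x":0.1,"y":0,"z":0,"wx":0,"wy":0,"wz":0,"gripper":-1},
  {"x":0,"y":0,"z":0,"wx":0,"wy":0,"wz":0,"gripper":-1},
  {"x":0,"y":0,"z":0,"wx":0,"wy":0,"wz":0,"gripper":-1},
])

```text
time_s: 17.3
tool_pos: [0.4135, 0.307, 0.1761]
tcp_rot: [[0.011, 1.0, -0.013], [0.705, -0.016, -0.709], [-0.709, -0.001, -0.705]]
wrist_force: [-3.8, -4.8, 7.8]
width: 0.0131
gripper_force: 59.5
```

```bash
cat >>h.py <<'E'
def fc():
    s=state();F=s["wrist_force"];t=s["ft_torque"];print("F cradle",np.round([F@cx_,F@cy_,F@cz_],1),"T",np.round([t@cx_,t@cy_,t@cz_],2))
E
python3 - <<'E'
from h import *
go(c0+.0743*cx_,rot(-cx_,-cy_));incradle();fc()
E
```

```text
17.3 pos [0.4135 0.307  0.1761] F [-3.8 -4.8  7.8] width 0.0131 shift_tool_cm [ 0.31 -0.08 -0.09] turn_deg [-0.07  0.19  0.05] joints [ 0.87  0.66  1.63 -0.47  1.52  1.07]
TCP in cradle mm [73.4 -0.8  3.1]
F cradle [2.1 3.8 9. ] T [ 0.01  1.26 -0.64]
```

Call:
arm_command([
  {"x":0,"y":-0.06,"z":0,"wx":0,"wy":-0.6,"wz":0,"gripper":-1},
  {"x":0.1,"y":0,"z":0,"wx":0,"wy":-0.6,"wz":0,"gripper":-1},
  {"x":0.1,"y":0,"z":0,"wx":0,"wy":0,"wz":0,"gripper":-1},
  {"x":0,"y":0,"z":0,"wx":0,"wy":0,"wz":0,"gripper":-1},
  {"x":0,"y":0,"z":0,"wx":0,"wy":0,"wz":0,"gripper":-1},
])

```text
time_s: 17.8
tool_pos: [0.4134, 0.3079, 0.1754]
tcp_rot: [[0.011, 1.0, -0.012], [0.688, -0.016, -0.725], [-0.725, -0.0, -0.688]]
wrist_force: [-1.6, -6.3, 11.8]
width: 0.0134
gripper_force: 59.6
```

```bash
python3 - <<'E'
from h import *
go(c0+.0743*cx_,rot(-cx_,-cy_));incradle();fc()
E
```

```text
17.8 pos [0.4134 0.3079 0.1754] F [-1.6 -6.3 11.8] width 0.0134 shift_tool_cm [ 0.2  -0.07 -0.09] turn_deg [-0.01  1.49  0.02] joints [ 0.87  0.67  1.62 -0.47  1.54  1.08]
TCP in cradle mm [73.5 -0.7  2. ]
F cradle [ 3.8  1.5 12.8] T [ 0.    2.08 -0.23]
```

Call:
arm_command([
  {"x":-0.2,"y":0,"z":0,"wx":0,"wy":0,"wz":0,"gripper":-1},
  {"x":0,"y":0,"z":0,"wx":0,"wy":0.6,"wz":0,"gripper":-1},
  {"x":0,"y":0,"z":0,"wx":0,"wy":0.6,"wz":0,"gripper":-1},
  {"x":0,"y":0,"z":0,"wx":0,"wy":0,"wz":0,"gripper":-1},
  {"x":0,"y":0,"z":0,"wx":0,"wy":0,"wz":0,"gripper":-1},
])

```text
time_s: 18.3
tool_pos: [0.4134, 0.3071, 0.1761]
tcp_rot: [[0.011, 1.0, -0.012], [0.705, -0.016, -0.709], [-0.709, -0.0, -0.705]]
wrist_force: [-1.3, -5.9, 7.1]
width: 0.0136
gripper_force: 59.4
```

```bash
python3 - <<'E'
from h import *
go(c0+.0743*cx_,rot(-cx_,-cy_));incradle();fc()
s=state();f=s["tool_pos"]+.168*s["tcp_rot"][:,2];print(f)
for c in("scene","top"):
    im=camera(c);C=cal(c);print(c,"pred foot",proj(C,f)[0].round(1),"stop",proj(C,c0-.1*cx_)[0].round(1),"stop-4mm",proj(C,c0-.004*u-.1*cx_)[0].round(1))
    for t in("shaft_foot","cradle_stop"): print(t,[(round(d["confidence"],2),(np.array(d["xy"])*[512,384]).round(1).tolist()) for d in place_of(c,t)])
E
```

```text
18.3 pos [0.4134 0.3071 0.1761] F [-1.3 -5.9  7.1] width 0.0136 shift_tool_cm [ 0.31 -0.07 -0.09] turn_deg [-0.01  0.15  0.03] joints [ 0.87  0.66  1.63 -0.47  1.52  1.07]
TCP in cradle mm [73.4 -0.7  3.1]
F cradle [0.8 1.3 9.2] T [ 0.    1.31 -0.36]
[0.41145013 0.18796854 0.05758668]
scene pred foot [277.8 156. ] stop [277.4 157.6] stop-4mm [276.7 158.1]
shaft_foot [(0.5, [276.0, 157.0])]
cradle_stop [(0.96, [276.7, 159.5]), (0.69, [285.4, 160.2]), (0.64, [345.4, 172.4]), (0.61, [369.4, 226.2]), (0.57, [242.0, 127.5])]
top pred foot [186.  215.6] stop [186.7 216. ] stop-4mm [188. 216.]
shaft_foot [(0.7, [186.3, 218.8]), (0.59, [169.6, 215.6])]
cradle_stop [(0.87, [218.5, 99.5]), (0.81, [162.2, 278.0]), (0.78, [188.6, 213.8]), (0.67, [170.7, 148.0])]
```

Call:
arm_command([
  {"x":-0.03,"y":0,"z":0.15,"wx":0,"wy":0,"wz":0,"gripper":-1},
  {"x":0,"y":0,"z":0.15,"wx":0,"wy":0,"wz":0,"gripper":-1},
  {"x":0,"y":0,"z":0.15,"wx":0,"wy":0,"wz":0,"gripper":-1},
  {"x":0,"y":0,"z":0.05,"wx":0,"wy":0,"wz":0,"gripper":-1},
  {"x":0,"y":0,"z":0,"wx":0,"wy":0,"wz":0,"gripper":-1},
])

```text
time_s: 19.1
tool_pos: [0.4134, 0.3039, 0.1731]
tcp_rot: [[0.011, 1.0, -0.011], [0.706, -0.016, -0.708], [-0.708, -0.0, -0.706]]
wrist_force: [-2.8, -2.3, 10.8]
width: 0.0135
gripper_force: 59.8
```

```bash
python3 - <<'E'
from h import *
incradle();fc()
E
```

```text
TCP in cradle mm [69.  -0.7  3.2]
F cradle [6.  2.8 9.3] T [-0.04  1.42 -0.57]
```

Call:
arm_command([
  {"x":0,"y":0,"z":0.1,"wx":0,"wy":0,"wz":0,"gripper":-1},
  {"x":0,"y":0,"z":0.1,"wx":0,"wy":0,"wz":0,"gripper":-1},
  {"x":0,"y":0,"z":0,"wx":0,"wy":0,"wz":0,"gripper":-1},
  {"x":0,"y":0,"z":0,"wx":0,"wy":0,"wz":0,"gripper":-1},
  {"x":0,"y":0,"z":0,"wx":0,"wy":0,"wz":0,"gripper":-1},
])

```text
time_s: 19.6
tool_pos: [0.4134, 0.3024, 0.1717]
tcp_rot: [[0.011, 1.0, -0.011], [0.706, -0.016, -0.708], [-0.708, -0.0, -0.706]]
wrist_force: [-3.4, -2.8, 10.3]
width: 0.0132
gripper_force: 59.8
```

```bash
python3 - <<'E'
from h import *
incradle();fc()
E
```

```text
TCP in cradle mm [67.  -0.7  3.3]
F cradle [5.3 3.4 9.3] T [-0.03  1.41 -0.54]
```

Call:
arm_command([
  {"x":0,"y":0,"z":0.1,"wx":0,"wy":0,"wz":0,"gripper":-1},
  {"x":0,"y":0,"z":0.1,"wx":0,"wy":0,"wz":0,"gripper":-1},
  {"x":0,"y":0,"z":0.05,"wx":0,"wy":0,"wz":0,"gripper":-1},
  {"x":0,"y":0,"z":0,"wx":0,"wy":0,"wz":0,"gripper":-1},
  {"x":0,"y":0,"z":0,"wx":0,"wy":0,"wz":0,"gripper":-1},
])

```text
time_s: 20.1
tool_pos: [0.4133, 0.3011, 0.1703]
tcp_rot: [[0.011, 1.0, -0.011], [0.706, -0.016, -0.708], [-0.708, 0.0, -0.706]]
wrist_force: [-2.7, -0.4, 13.8]
width: 0.0136
gripper_force: 60.1
```

```bash
python3 - <<'E'
from h import *
incradle();fc()
E
```

```text
TCP in cradle mm [65.1 -0.7  3.3]
F cradle [ 9.4  2.7 10.1] T [-0.    1.52 -0.71]
```

Call:
arm_command([
  {"x":-0.04,"y":-0.02,"z":0,"wx":0,"wy":0,"wz":0,"gripper":-1},
  {"x":0,"y":0,"z":0,"wx":0,"wy":0,"wz":0,"gripper":-1},
  {"x":0,"y":0,"z":0,"wx":0,"wy":0,"wz":0,"gripper":-1},
  {"x":0,"y":0,"z":0,"wx":0,"wy":0,"wz":0,"gripper":-1},
  {"x":0,"y":0,"z":0,"wx":0,"wy":0,"wz":0,"gripper":-1},
], grip_force=20)

```text
time_s: 20.6
tool_pos: [0.4133, 0.301, 0.1704]
tcp_rot: [[0.011, 1.0, -0.011], [0.707, -0.016, -0.707], [-0.707, 0.001, -0.707]]
wrist_force: [-2.8, 0.4, 11.0]
width: 0.013
gripper_force: 60.0
```

Call:
arm_command([
  {"x":0,"y":0,"z":0,"wx":0,"wy":0,"wz":0,"gripper":-0.5},
  {"x":0,"y":0,"z":0,"wx":0,"wy":0,"wz":0,"gripper":0},
  {"x":0,"y":0,"z":0,"wx":0,"wy":0,"wz":0,"gripper":0.4},
  {"x":0,"y":0,"z":0,"wx":0,"wy":0,"wz":0,"gripper":0.4},
  {"x":0,"y":0,"z":0,"wx":0,"wy":0,"wz":0,"gripper":0.4},
])

```text
time_s: 21.1
tool_pos: [0.4134, 0.3009, 0.1688]
tcp_rot: [[0.011, 1.0, -0.011], [0.707, -0.015, -0.707], [-0.707, -0.0, -0.707]]
wrist_force: [-0.5, 0.2, 0.6]
width: 0.0598
gripper_force: 0.0
```

```bash
sed -i 's/^V=np.array(\[.4119,.2574/V=np.array([.4123,.2532/' h.py; python3 - <<'E'
from h import *
incradle();fc();s=state();print(s["ft_torque"],s["width"])
for c in("scene","top"):
    im=camera(c);C=cal(c);print(c,[proj(C,c0+a*cx_)[0].round(1).tolist() for a in(-.1,0,.1)])
    for t in("shaft_foot","shaft_mid","shaft_head"): print(t,[(round(d["confidence"],2),(np.array(d["xy"])*[512,384]).round(1).tolist()) for d in place_of(c,t)])
E
```

```text
TCP in cradle mm [66.8 -0.4 -0.6]
F cradle [0.5 0.5 0.3] T [ 0.05 -0.34  0.03]
[0.33810182 0.00823988 0.05243276] 0.0598002226715051
scene [[276.8, 158.2], [289.6, 132.1], [302.6, 105.8]]
shaft_foot [(0.48, [274.3, 160.7])]
shaft_mid [(0.73, [287.3, 132.7]), (0.55, [271.3, 218.2])]
shaft_head [(0.6, [303.8, 109.7])]
top [[188.0, 215.9], [161.9, 213.8], [133.1, 211.4]]
shaft_foot [(0.69, [189.5, 215.9])]
shaft_mid [(0.69, [164.1, 213.7]), (0.43, [190.5, 215.0])]
shaft_head [(0.64, [135.8, 213.1])]
```

Call:
arm_command([
  {"x":0,"y":0,"z":-2,"wx":0,"wy":0,"wz":0,"gripper":0.4},
  {"x":0,"y":0,"z":-3,"wx":0,"wy":0,"wz":0,"gripper":0.4},
  {"x":0,"y":0,"z":-4,"wx":0,"wy":0,"wz":0,"gripper":0.4},
  {"x":0,"y":0,"z":-3,"wx":0,"wy":0,"wz":0,"gripper":0.6},
  {"x":-4,"y":0,"z":0,"wx":0,"wy":0,"wz":0,"gripper":1},
])

```text
time_s: 22.0
tool_pos: [0.4144, 0.3614, 0.2817]
tcp_rot: [[0.008, 1.0, -0.008], [0.709, -0.011, -0.705], [-0.705, 0.0, -0.709]]
wrist_force: [1.1, -0.8, 0.9]
width: 0.0807
gripper_force: 0.0
```

Call:
arm_command([
  {"x":-4,"y":0,"z":0,"wx":0,"wy":0,"wz":0,"gripper":1},
  {"x":-4,"y":0,"z":0,"wx":0,"wy":0,"wz":0,"gripper":1},
  {"x":-4,"y":0,"z":0,"wx":0,"wy":0,"wz":0,"gripper":1},
  {"x":-4,"y":0,"z":0,"wx":0,"wy":0,"wz":0,"gripper":1},
  {"x":-4,"y":0,"z":0,"wx":0,"wy":0,"wz":0,"gripper":1},
])

```text
time_s: 22.5
tool_pos: [0.4118, 0.2147, 0.4247]
tcp_rot: [[0.011, 1.0, -0.011], [0.707, -0.015, -0.707], [-0.707, 0.0, -0.707]]
wrist_force: [0.3, 0.2, 0.9]
width: 0.0854
gripper_force: 0.0
```

Call:
arm_command([
  {"x":0,"y":0,"z":0,"wx":0,"wy":8,"wz":0,"gripper":1},
  {"x":0,"y":0,"z":0,"wx":0,"wy":8,"wz":0,"gripper":1},
  {"x":0,"y":0,"z":0,"wx":0,"wy":8,"wz":0,"gripper":1},
  {"x":0,"y":0,"z":0,"wx":0,"wy":8,"wz":0,"gripper":1},
  {"x":0,"y":0,"z":0,"wx":0,"wy":8,"wz":0,"gripper":1},
])

```text
time_s: 23.0
tool_pos: [0.4122, 0.2162, 0.4245]
tcp_rot: [[0.015, 1.0, 0.001], [0.997, -0.015, -0.081], [-0.081, 0.002, -0.997]]
wrist_force: [-0.0, 0.1, -1.0]
width: 0.0852
gripper_force: 0.0
```

Call:
arm_command([
  {"x":0,"y":0,"z":0,"wx":0,"wy":8,"wz":0,"gripper":1},
  {"x":0,"y":0,"z":0,"wx":0,"wy":8,"wz":0,"gripper":1},
  {"x":0,"y":0,"z":0,"wx":0,"wy":8,"wz":0,"gripper":1},
  {"x":0,"y":0,"z":0,"wx":0,"wy":8,"wz":0,"gripper":1},
  {"x":0,"y":0,"z":0,"wx":0,"wy":8,"wz":0,"gripper":1},
])

```text
time_s: 23.5
tool_pos: [0.4123, 0.2157, 0.4247]
tcp_rot: [[0.011, 1.0, 0.012], [0.816, -0.016, 0.578], [0.578, 0.003, -0.816]]
wrist_force: [-1.0, -0.6, -0.7]
width: 0.0849
gripper_force: 0.0
```

```bash
python3 - <<'E'
from h import *
print(state()["tcp_rot"].round(3))
go(c0-.004*cx_+.1*cz_,rot(-cz_,-cy_));incradle()
E
```

```text
[[ 0.011  1.     0.012]
 [ 0.816 -0.016  0.578]
 [ 0.578  0.003 -0.816]]
23.5 pos [0.4123 0.2157 0.4247] F [-1.  -0.6 -0.7] width 0.0849 shift_tool_cm [-16.52  -0.14  17.07] turn_deg [0.14 9.67 0.14] joints [ 0.09 -0.05  1.92  0.65  1.27 -0.09]
TCP in cradle mm [187.5  -0.6 240.5]
```

Call:
arm_command([
  {"x":0,"y":0,"z":0,"wx":0,"wy":5,"wz":0,"gripper":1},
  {"x":0,"y":0,"z":0,"wx":0,"wy":4.7,"wz":0,"gripper":1},
  {"x":-3.8,"y":0,"z":2.7,"wx":0,"wy":0,"wz":0,"gripper":1},
  {"x":-3.8,"y":0,"z":2.7,"wx":0,"wy":0,"wz":0,"gripper":1},
  {"x":-3.8,"y":0,"z":2.7,"wx":0,"wy":0,"wz":0,"gripper":1},
])

```text
time_s: 24.0
tool_pos: [0.4117, 0.1913, 0.2847]
tcp_rot: [[0.01, 1.0, 0.012], [0.711, -0.016, 0.703], [0.703, 0.002, -0.711]]
wrist_force: [0.4, -0.3, -0.0]
width: 0.0853
gripper_force: 0.0
```

Call:
arm_command([
  {"x":-3.8,"y":0,"z":2.7,"wx":0,"wy":0,"wz":0,"gripper":1},
  {"x":-3.8,"y":0,"z":2.7,"wx":0,"wy":0,"wz":0,"gripper":1},
  {"x":0,"y":0,"z":0,"wx":0,"wy":0,"wz":0,"gripper":0.6},
  {"x":0,"y":0,"z":0,"wx":0,"wy":0,"wz":0,"gripper":0.3},
  {"x":0,"y":0,"z":0,"wx":0,"wy":0,"wz":0,"gripper":0.2},
])

```text
time_s: 24.5
tool_pos: [0.4127, 0.1761, 0.1962]
tcp_rot: [[0.008, 1.0, 0.013], [0.711, -0.015, 0.704], [0.704, 0.004, -0.711]]
wrist_force: [0.0, 0.3, -0.1]
width: 0.0514
gripper_force: 0.0
```

```bash
python3 - <<'E'
from h import *
go(c0-.004*cx_+.005*-cz_,rot(-cz_,-cy_));incradle()
s,im,C=look("w6",[("shaft_head",.1932),("shaft_mid",.122)])
print([proj(C,c0+a*cx_)[0].round(1).tolist() for a in(-.1,0,.1)])
cv2.imwrite("pics/w6.png",im[:,:,::-1])
E
```

```text
24.5 pos [0.4127 0.1761 0.1962] F [ 0.   0.3 -0.1] width 0.0514 shift_tool_cm [-0.14 -0.19 11.2 ] turn_deg [0.11 0.28 0.2 ] joints [-0.09  0.35  2.18  1.    0.99 -0.82]
TCP in cradle mm [ -2.   -1.7 107. ]
24.5 [0.4127 0.1761 0.1962] [[0.008, 1.0, 0.013], [0.711, -0.015, 0.704], [0.704, 0.004, -0.711]] [-0.09  0.35  2.18  1.    0.99 -0.82]
shaft_head 0.68 [254.2  69.7] [0.4136 0.3252 0.1932]
shaft_mid 0.76 [254.9 195.6] [0.4132 0.2521 0.122 ]
[[253.8, 289.1], [253.9, 194.5], [254.1, 71.5]]
```

View pics/w6.png

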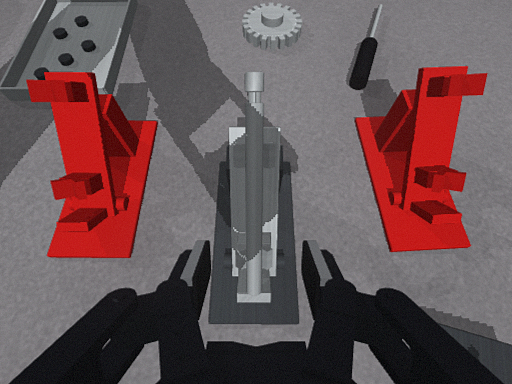

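The shaft is seated in the V-block with its foot on the stop: head at (254,72), foot at (254,290). Both match the projection.

Call:
arm_command([
  {"x":-0.1,"y":-0.1,"z":3,"wx":0,"wy":0.2,"wz":0.1,"gripper":0.2},
  {"x":0,"y":0,"z":3,"wx":0,"wy":0,"wz":0,"gripper":0.2},
  {"x":0,"y":0,"z":3,"wx":0,"wy":0,"wz":0,"gripper":0.2},
  {"x":0,"y":0,"z":1.5,"wx":0,"wy":0,"wz":0,"gripper":0.2},
  {"x":0,"y":0,"z":0.7,"wx":0,"wy":0,"wz":0,"gripper":0.2},
])

```text
time_s: 25.15
tool_pos: [0.4119, 0.2553, 0.1144]
tcp_rot: [[0.01, 1.0, 0.011], [0.708, -0.015, 0.706], [0.706, 0.0, -0.708]]
wrist_force: [-0.3, -0.7, -0.2]
width: 0.0514
gripper_force: 0.0
```

Call:
arm_command([
  {"x":0,"y":0,"z":0,"wx":0,"wy":0,"wz":0,"gripper":0.2},
  {"x":0,"y":0,"z":0,"wx":0,"wy":0,"wz":0,"gripper":0.2},
  {"x":0,"y":0,"z":0,"wx":0,"wy":0,"wz":0,"gripper":-0.2},
  {"x":0,"y":0,"z":0,"wx":0,"wy":0,"wz":0,"gripper":-0.4},
  {"x":0,"y":0,"z":0,"wx":0,"wy":0,"wz":0,"gripper":-0.4},
])

```text
time_s: 25.65
tool_pos: [0.4121, 0.2538, 0.1142]
tcp_rot: [[0.012, 1.0, 0.012], [0.708, -0.017, 0.706], [0.706, -0.0, -0.708]]
wrist_force: [-0.4, 0.1, -0.4]
width: 0.0262
gripper_force: 0.0
```

```bash
python3 - <<'E'
from h import *
go(c0-.004*cx_+.005*-cz_,rot(-cz_,-cy_));incradle();fc()
E
```

```text
25.65 pos [0.4121 0.2538 0.1142] F [-0.4  0.1 -0.4] width 0.0262 shift_tool_cm [ 0.11  0.03 -0.09] turn_deg [ 0.02  0.09 -0.06] joints [ 0.1   0.55  2.19  1.29  0.82 -1.01]
TCP in cradle mm [-5.1  0.3 -5.9]
F cradle [-0.2  0.4 -0.4] T [0.   0.33 0.05]
```

Call:
arm_command([
  {"x":0.1,"y":0.05,"z":0,"wx":0,"wy":0,"wz":0,"gripper":-0.4},
  {"x":0,"y":0,"z":0,"wx":0,"wy":0,"wz":0,"gripper":-0.6},
  {"x":0,"y":0,"z":0,"wx":0,"wy":0,"wz":0,"gripper":-1},
  {"x":0,"y":0,"z":0,"wx":0,"wy":0,"wz":0,"gripper":-1},
  {"x":0,"y":0,"z":0,"wx":0,"wy":0,"wz":0,"gripper":-1},
], grip_force=70)

```text
time_s: 26.15
tool_pos: [0.4125, 0.2548, 0.1146]
tcp_rot: [[0.012, 1.0, 0.011], [0.708, -0.017, 0.706], [0.706, -0.001, -0.708]]
wrist_force: [0.7, -3.0, 2.4]
width: 0.013
gripper_force: 68.1
```

```bash
python3 - <<'E'
from h import *
go(c0-.004*cx_+.1*cz_,rot(-cz_,-cy_));incradle();fc()
E
```

```text
26.15 pos [0.4125 0.2548 0.1146] F [ 0.7 -3.   2.4] width 0.013 shift_tool_cm [-1.000e-02 -2.000e-02 -1.063e+01] turn_deg [-0.02  0.09 -0.05] joints [ 0.1   0.54  2.19  1.28  0.82 -1.  ]
TCP in cradle mm [-4.1 -0.1 -6.3]
F cradle [-0.4 -0.7  3.8] T [-0.12  0.25 -0.02]
```

Call:
arm_command([
  {"x":0,"y":0,"z":-1,"wx":0,"wy":0,"wz":0,"gripper":-1},
  {"x":0,"y":0,"z":-2.5,"wx":0,"wy":0,"wz":0,"gripper":-1},
  {"x":0,"y":0,"z":-4,"wx":0,"wy":0,"wz":0,"gripper":-1},
  {"x":0,"y":0,"z":-4,"wx":0,"wy":0,"wz":0,"gripper":-1},
  {"x":0,"y":0,"z":-4,"wx":0,"wy":0,"wz":0,"gripper":-1},
])

```text
time_s: 26.65
tool_pos: [0.4094, 0.1439, 0.2249]
tcp_rot: [[0.013, 1.0, 0.009], [0.71, -0.016, 0.704], [0.704, -0.003, -0.71]]
wrist_force: [0.6, 0.0, -3.2]
width: 0.0127
gripper_force: 68.4
```

Call:
arm_command([
  {"x":0,"y":0,"z":0,"wx":0,"wy":-5,"wz":0,"gripper":-1},
  {"x":0,"y":0,"z":0,"wx":0,"wy":-7,"wz":0,"gripper":-1},
  {"x":0,"y":0,"z":0,"wx":0,"wy":-7,"wz":0,"gripper":-1},
  {"x":0,"y":0,"z":0,"wx":0,"wy":-7,"wz":0,"gripper":-1},
  {"x":0,"y":0,"z":0,"wx":0,"wy":-7,"wz":0,"gripper":-1},
])

```text
time_s: 27.15
tool_pos: [0.4103, 0.1444, 0.2248]
tcp_rot: [[0.017, 1.0, 0.004], [0.98, -0.018, 0.2], [0.2, 0.0, -0.98]]
wrist_force: [-1.5, -0.7, -3.4]
width: 0.0127
gripper_force: 68.5
```

Call:
arm_command([
  {"x":0,"y":0,"z":0,"wx":0,"wy":-7,"wz":0,"gripper":-1},
  {"x":0,"y":0,"z":0,"wx":0,"wy":-5,"wz":0,"gripper":-1},
  {"x":0,"y":0,"z":0,"wx":0,"wy":0,"wz":8,"gripper":-1},
  {"x":0,"y":0,"z":0,"wx":0,"wy":0,"wz":8,"gripper":-1},
  {"x":0,"y":0,"z":0,"wx":0,"wy":0,"wz":0,"gripper":-1},
])

```text
time_s: 27.65
tool_pos: [0.4098, 0.1449, 0.2241]
tcp_rot: [[0.293, 0.956, -0.002], [0.956, -0.293, -0.003], [-0.004, -0.001, -1.0]]
wrist_force: [1.1, 0.6, -2.9]
width: 0.0129
gripper_force: 68.5
```

```bash
python3 - <<'E'
from h import *
go(g0+.011*gx+[0,0,.08],rot(-zz,-gy));ingauge()
s=state();print("T",s["ft_torque"].round(2))
E
```

```text
27.65 pos [0.4098 0.1449 0.2241] F [ 1.1  0.6 -2.9] width 0.0129 shift_tool_cm [-5.06 21.93  7.4 ] turn_deg [-0.08  0.21 -0.13] joints [ 0.31  0.17  2.05 -0.    0.92  0.61]
TCP rel seat mm [ 62.4 219.1 154.1]
T [ 0.01 -0.03 -0.04]
```

Call:
arm_command([
  {"x":-0.8,"y":3.6,"z":0,"wx":0,"wy":0.2,"wz":0,"gripper":-1},
  {"x":-0.8,"y":3.6,"z":0,"wx":0,"wy":0,"wz":0,"gripper":-1},
  {"x":-0.8,"y":3.6,"z":0,"wx":0,"wy":0,"wz":0,"gripper":-1},
  {"x":-0.8,"y":3.6,"z":0,"wx":0,"wy":0,"wz":0,"gripper":-1},
  {"x":-0.8,"y":3.6,"z":0,"wx":0,"wy":0,"wz":0,"gripper":-1},
])

```text
time_s: 28.15
tool_pos: [0.5716, 0.053, 0.2238]
tcp_rot: [[0.288, 0.958, -0.001], [0.958, -0.288, 0.001], [0.0, -0.002, -1.0]]
wrist_force: [-0.2, 0.4, -3.1]
width: 0.013
gripper_force: 68.8
```

Call:
arm_command([
  {"x":-0.8,"y":3.6,"z":0,"wx":0,"wy":0,"wz":0,"gripper":-1},
  {"x":-0.3,"y":0.3,"z":2,"wx":0,"wy":0,"wz":0,"gripper":-1},
  {"x":0,"y":0,"z":3,"wx":0,"wy":0,"wz":0,"gripper":-1},
  {"x":0,"y":0,"z":2.4,"wx":0,"wy":0,"wz":0,"gripper":-1},
  {"x":0,"y":0,"z":0,"wx":0,"wy":0,"wz":0,"gripper":-1},
])

```text
time_s: 28.65
tool_pos: [0.602, 0.032, 0.1464]
tcp_rot: [[0.289, 0.957, -0.008], [0.957, -0.289, 0.001], [-0.002, -0.008, -1.0]]
wrist_force: [-1.2, 1.1, -4.2]
width: 0.0132
gripper_force: 68.9
```

```bash
python3 - <<'E'
from h import *
go(g0+.011*gx+[0,0,-.006],rot(-zz,-gy));ingauge()
s=state();p=s["tool_pos"]+[0,0,.006];x=s["tcp_rot"][:,0]
for c in("scene","top"):
    camera(c);C=cal(c);print(c,"foot/mid/head pred",[proj(C,p+a*x)[0].round(1).tolist() for a in(-.096,.004,.104)],"stop",proj(C,g0-.1*gx)[0].round(1),"seat",proj(C,g0)[0].round(1))
    for t in("shaft_foot","shaft_head","gauge_stop","gauge_seat"): print(t,[(round(d["confidence"],2),(np.array(d["xy"])*[512,384]).round(1).tolist()) for d in place_of(c,t)[:2]])
C=cal("wrist",state());im=camera("wrist");print("wrist pred",[proj(C,p+a*x)[0].round(1).tolist() for a in(-.096,.104)],"stop",proj(C,g0-.1*gx)[0].round(1))
for t in("shaft_foot","shaft_head","gauge_stop"): print(t,[(round(d["confidence"],2),(np.array(d["xy"])*[512,384]).round(1).tolist()) for d in place_of("wrist",t)[:2]])
cv2.imwrite("pics/w7.png",im[:,:,::-1])
E
```

```text
28.65 pos [0.602  0.032  0.1464] F [-1.2  1.1 -4.2] width 0.0132 shift_tool_cm [0.1  0.3  8.24] turn_deg [-0.47  0.09  0.08] joints [0.03 0.52 1.74 0.   0.89 0.33]
TCP rel seat mm [10.1  2.3 76.4]
scene foot/mid/head pred [[277.7, 194.8], [304.4, 181.0], [329.2, 168.2]] stop [273.  217.6] seat [298.9 203.6]
shaft_foot [(0.56, [274.6, 194.9])]
shaft_head [(0.44, [331.0, 170.3])]
gauge_stop [(0.88, [274.0, 218.7])]
gauge_seat [(0.96, [297.2, 203.7])]
top foot/mid/head pred [[262.3, 163.4], [232.0, 153.7], [201.8, 144.0]] stop [266.8 168.3] seat [238.  159.1]
shaft_foot [(0.43, [263.2, 160.3]), (0.41, [239.7, 158.6])]
shaft_head []
gauge_stop [(0.68, [266.0, 165.8])]
gauge_seat [(0.98, [237.0, 157.8]), (0.41, [169.3, 214.1])]
wrist pred [[251.2, 399.6], [247.8, 46.7]] stop [255.1 320.7]
shaft_foot []
shaft_head [(0.66, [256.7, 38.5])]
gauge_stop [(0.97, [257.4, 322.8])]
```

View pics/w7.png

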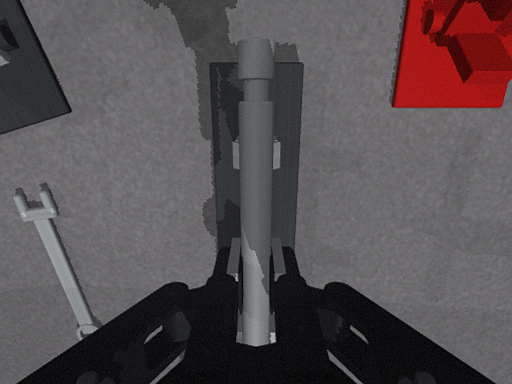

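The shaft is level over the gauge and in line with its base (column 257).

Call:
arm_command([
  {"x":0,"y":0.1,"z":2,"wx":0,"wy":0,"wz":0,"gripper":-1},
  {"x":0,"y":0,"z":2.5,"wx":0,"wy":0,"wz":0,"gripper":-1},
  {"x":0,"y":0,"z":1.7,"wx":0,"wy":0,"wz":0,"gripper":-1},
  {"x":0,"y":0,"z":0,"wx":0,"wy":0,"wz":0,"gripper":-1},
  {"x":0,"y":0,"z":0,"wx":0,"wy":0,"wz":0,"gripper":-1},
])

```text
time_s: 29.85
tool_pos: [0.6062, 0.0328, 0.0882]
tcp_rot: [[0.291, 0.957, -0.001], [0.957, -0.291, 0.002], [0.001, -0.001, -1.0]]
wrist_force: [0.0, -0.6, -2.8]
width: 0.0127
gripper_force: 69.0
```

```bash
python3 - <<'E'
from h import *
go(g0+.011*gx+[0,0,-.006],rot(-zz,-gy));ingauge()
E
```

```text
29.85 pos [0.6062 0.0328 0.0882] F [ 0.  -0.6 -2.8] width 0.0127 shift_tool_cm [-0.11 -0.14  2.42] turn_deg [-0.06 -0.07 -0.05] joints [0.03 0.61 1.75 0.   0.78 0.33]
TCP rel seat mm [12.1 -1.4 18.2]
```

Call:
arm_command([
  {"x":0,"y":-0.12,"z":0.8,"wx":0,"wy":0,"wz":0,"gripper":-1},
  {"x":0,"y":0,"z":0.6,"wx":0,"wy":0,"wz":0,"gripper":-1},
  {"x":0,"y":0,"z":0.3,"wx":0,"wy":0,"wz":0,"gripper":-1},
  {"x":0,"y":0,"z":0.2,"wx":0,"wy":0,"wz":0,"gripper":-1},
  {"x":0,"y":0,"z":0,"wx":0,"wy":0,"wz":0,"gripper":-1},
])

```text
time_s: 30.35
tool_pos: [0.6048, 0.0331, 0.0689]
tcp_rot: [[0.291, 0.957, -0.001], [0.957, -0.291, 0.002], [0.001, -0.001, -1.0]]
wrist_force: [0.3, -0.8, -2.8]
width: 0.0129
gripper_force: 69.0
```

```bash
cat >>h.py <<'E'
def fg():
    s=state();F=s["wrist_force"];t=s["ft_torque"];print("F gauge",np.round([F@gx,F@gy,F[2]],1),"T",np.round([t@gx,t@gy,t[2]],2))
E
python3 - <<'E'
from h import *
go(g0+.011*gx+[0,0,-.006],rot(-zz,-gy));ingauge();fg()
E
```

```text
30.35 pos [0.6048 0.0331 0.0689] F [ 0.3 -0.8 -2.8] width 0.0129 shift_tool_cm [-0.11 -0.    0.49] turn_deg [-0.06 -0.08 -0.06] joints [0.03 0.64 1.76 0.   0.74 0.33]
TCP rel seat mm [12.1 -0.  -1.1]
F gauge [-0.6 -0.5 -2.8] T [0.05 0.02 0.  ]
```

Call:
arm_command([
  {"x":0,"y":0,"z":0.15,"wx":0,"wy":0,"wz":0,"gripper":-1},
  {"x":0,"y":0,"z":0.1,"wx":0,"wy":0,"wz":0,"gripper":-1},
  {"x":0,"y":0,"z":0.1,"wx":0,"wy":0,"wz":0,"gripper":-1},
  {"x":0,"y":0,"z":0,"wx":0,"wy":0,"wz":0,"gripper":-1},
  {"x":0,"y":0,"z":0,"wx":0,"wy":0,"wz":0,"gripper":-1},
])

```text
time_s: 30.85
tool_pos: [0.605, 0.0331, 0.0656]
tcp_rot: [[0.291, 0.957, -0.0], [0.957, -0.291, 0.002], [0.001, -0.001, -1.0]]
wrist_force: [-0.1, 0.2, -3.5]
width: 0.0129
gripper_force: 69.0
```

```bash
python3 - <<'E'
from h import *
ingauge();fg()
E
```

```text
TCP rel seat mm [12.1 -0.2 -4.4]
F gauge [ 0.2  0.2 -3.5] T [ 0.05 -0.03 -0.01]
```

Call:
arm_command([
  {"x":0,"y":0,"z":0.1,"wx":0,"wy":0,"wz":0,"gripper":-1},
  {"x":0,"y":0,"z":0.1,"wx":0,"wy":0,"wz":0,"gripper":-1},
  {"x":0,"y":0,"z":0,"wx":0,"wy":0,"wz":0,"gripper":-1},
  {"x":0,"y":0,"z":0,"wx":0,"wy":0,"wz":0,"gripper":-1},
  {"x":0,"y":0,"z":0,"wx":0,"wy":0,"wz":0,"gripper":-1},
])

```text
time_s: 31.35
tool_pos: [0.6054, 0.0331, 0.0638]
tcp_rot: [[0.292, 0.957, 0.001], [0.957, -0.292, 0.002], [0.002, 0.0, -1.0]]
wrist_force: [2.0, -0.8, -1.8]
width: 0.0125
gripper_force: 69.1
```

```bash
python3 - <<'E'
from h import *
ingauge();fg()
E
```

```text
TCP rel seat mm [12.2 -0.6 -6.2]
F gauge [-0.2 -2.2 -1.8] T [-0.29 -0.11 -0.08]
```

Call:
arm_command([
  {"x":0,"y":0.06,"z":0.05,"wx":0,"wy":0,"wz":0,"gripper":-1},
  {"x":0,"y":0,"z":0.06,"wx":0,"wy":0,"wz":0,"gripper":-1},
  {"x":0,"y":0,"z":0,"wx":0,"wy":0,"wz":0,"gripper":-1},
  {"x":0,"y":0,"z":0,"wx":0,"wy":0,"wz":0,"gripper":-1},
  {"x":0,"y":0,"z":0,"wx":0,"wy":0,"wz":0,"gripper":-1},
])

```text
time_s: 31.85
tool_pos: [0.6058, 0.033, 0.0634]
tcp_rot: [[0.291, 0.957, 0.0], [0.957, -0.291, 0.002], [0.002, -0.0, -1.0]]
wrist_force: [-1.4, -1.1, 6.9]
width: 0.0129
gripper_force: 70.1
```

```bash
python3 - <<'E'
from h import *
ingauge();fg()
E
```

```text
TCP rel seat mm [12.2 -1.  -6.6]
F gauge [-1.4  1.   6.9] T [ 0.13  0.03 -0.08]
```

Call:
arm_command([
  {"x":0,"y":0,"z":-0.04,"wx":0,"wy":0,"wz":0,"gripper":-1},
  {"x":0,"y":0,"z":0,"wx":0,"wy":0,"wz":0,"gripper":-0.6},
  {"x":0,"y":0,"z":0,"wx":0,"wy":0,"wz":0,"gripper":-0.2},
  {"x":0,"y":0,"z":0,"wx":0,"wy":0,"wz":0,"gripper":0.2},
  {"x":0,"y":0,"z":0,"wx":0,"wy":0,"wz":0,"gripper":0.2},
])

```text
time_s: 32.35
tool_pos: [0.6053, 0.0329, 0.0627]
tcp_rot: [[0.291, 0.957, -0.001], [0.957, -0.291, 0.002], [0.001, -0.001, -1.0]]
wrist_force: [0.5, 0.6, -0.9]
width: 0.051
gripper_force: 0.0
```

Call:
arm_command([
  {"x":0,"y":0,"z":0,"wx":0,"wy":0,"wz":0,"gripper":0.2},
  {"x":0,"y":0,"z":-1.5,"wx":0,"wy":0,"wz":0,"gripper":0.2},
  {"x":0,"y":0,"z":-3,"wx":0,"wy":0,"wz":0,"gripper":0.2},
  {"x":0,"y":0,"z":-3,"wx":0,"wy":0,"wz":0,"gripper":0.2},
  {"x":0,"y":0,"z":0,"wx":0,"wy":0,"wz":0,"gripper":0.2},
])

```text
time_s: 32.85
tool_pos: [0.6085, 0.0329, 0.1431]
tcp_rot: [[0.291, 0.957, 0.008], [0.957, -0.291, 0.002], [0.004, 0.007, -1.0]]
wrist_force: [0.3, 0.5, 1.0]
width: 0.0512
gripper_force: 0.0
```

```bash
python3 - <<'E'
from h import *
ingauge();fg()
s,im,C=look("w8",[("shaft_head",.07),("shaft_mid",.07),("gauge_stop",.07),("shaft_foot",.07)])
print("pred head",proj(C,g0+.116*gx),"foot",proj(C,g0-.084*gx))
for c in("scene","top"):
    camera(c);C=cal(c);print(c,"pred f/m/h",[proj(C,g0+a*gx)[0].round(1).tolist() for a in(-.084,.016,.116)])
    for t in("shaft_foot","shaft_mid","shaft_head","gauge_stop"): print(t,[(round(d["confidence"],2),(np.array(d["xy"])*[512,384]).round(1).tolist()) for d in place_of(c,t)[:2]])
E
```

```text
TCP rel seat mm [13.  -3.6 73.1]
F gauge [ 0.5 -0.1  1. ] T [ 0.02 -0.03  0.08]
32.85 [0.6085 0.0329 0.1431] [[0.291, 0.957, 0.008], [0.957, -0.291, 0.002], [0.004, 0.007, -1.0]] [0.03 0.53 1.74 0.   0.87 0.33]
shaft_head 0.75 [253.1  66.3] [0.6372 0.1314 0.07  ]
shaft_mid 0.89 [248.3 210.6] [0.6038 0.0351 0.07  ]
gauge_stop 0.67 [253.6 333.7] [ 0.5724 -0.0807  0.07  ]
shaft_foot 0.93 [248.7 315.2] [ 0.5743 -0.0597  0.07  ]
pred head [[249.2731583  65.411396 ]] foot [[251.13973382 313.69933199]]
scene pred f/m/h [[277.3, 215.3], [302.8, 201.4], [326.8, 188.4]]
shaft_foot [(0.75, [278.6, 216.1])]
shaft_mid [(0.6, [302.1, 202.8])]
shaft_head [(0.82, [325.8, 189.4])]
gauge_stop [(0.59, [271.8, 219.8])]
top pred f/m/h [[262.2, 166.9], [233.4, 157.6], [204.8, 148.4]]
shaft_foot [(0.4, [264.0, 165.6]), (0.31, [169.1, 217.5])]
shaft_mid []
shaft_head [(0.34, [335.8, 203.1])]
gauge_stop [(0.7, [161.8, 213.6]), (0.67, [266.2, 168.2])]
```

Call:
arm_command([
  {"x":3.2,"y":0,"z":0,"wx":0,"wy":0,"wz":0,"gripper":-1},
  {"x":3.2,"y":0,"z":0,"wx":0,"wy":0,"wz":0,"gripper":-1},
  {"x":3.2,"y":0,"z":0,"wx":0,"wy":0,"wz":0,"gripper":-1},
  {"x":3.2,"y":0,"z":0,"wx":0,"wy":0,"wz":0,"gripper":-1},
  {"x":0.2,"y":0,"z":0,"wx":0,"wy":0,"wz":0,"gripper":-1},
], grip_force=40)

```text
time_s: 34.1
tool_pos: [0.6445, 0.1606, 0.1383]
tcp_rot: [[0.289, 0.957, 0.002], [0.957, -0.289, 0.003], [0.003, 0.001, -1.0]]
wrist_force: [0.7, -0.2, -0.2]
width: 0.0004
gripper_force: 0.0
```

Call:
arm_command([
  {"x":0,"y":0,"z":2.5,"wx":0,"wy":0,"wz":0,"gripper":-1},
  {"x":0,"y":0,"z":2.5,"wx":0,"wy":0,"wz":0,"gripper":-1},
  {"x":0,"y":0,"z":1.5,"wx":0,"wy":0,"wz":0,"gripper":-1},
  {"x":0,"y":0,"z":0.5,"wx":0,"wy":0,"wz":0,"gripper":-1},
  {"x":0,"y":0,"z":0,"wx":0,"wy":0,"wz":0,"gripper":-1},
])

```text
time_s: 34.6
tool_pos: [0.6431, 0.1568, 0.0675]
tcp_rot: [[0.292, 0.956, -0.001], [0.956, -0.292, 0.001], [0.001, -0.002, -1.0]]
wrist_force: [-0.2, 1.1, 0.5]
width: 0.0001
gripper_force: 0.0
```

```bash
python3 - <<'E'
from h import *
ingauge();fg();go(g0+.135*gx-.001*gy,rot(-zz,-gy))
E
```

```text
TCP rel seat mm [141.5  -0.7  -2.5]
F gauge [1.  0.5 0.5] T [ 0.04  0.01 -0.03]
34.6 pos [0.6431 0.1568 0.0675] F [-0.2  1.1  0.5] width 0.0001 shift_tool_cm [-0.65  0.03 -0.25] turn_deg [-0.1  -0.05 -0.08] joints [0.22 0.7  1.63 0.   0.82 0.52]
```

Call:
arm_command([
  {"x":-0.8,"y":0,"z":0,"wx":0,"wy":0,"wz":0,"gripper":-1},
  {"x":-0.6,"y":0,"z":0,"wx":0,"wy":0,"wz":0,"gripper":-1},
  {"x":-0.4,"y":0,"z":0,"wx":0,"wy":0,"wz":0,"gripper":-1},
  {"x":-0.3,"y":0,"z":0,"wx":0,"wy":0,"wz":0,"gripper":-1},
  {"x":-0.3,"y":0,"z":0,"wx":0,"wy":0,"wz":0,"gripper":-1},
])

```text
time_s: 35.1
tool_pos: [0.6372, 0.1346, 0.069]
tcp_rot: [[0.292, 0.957, 0.002], [0.957, -0.292, 0.003], [0.003, 0.001, -1.0]]
wrist_force: [0.6, 4.9, 3.5]
width: 0.0
gripper_force: 2.4
```

```bash
python3 - <<'E'
from h import *
ingauge();fg()
E
```

```text
TCP rel seat mm [118.6  -1.5  -1. ]
F gauge [4.9 0.9 3.5] T [ 0.08 -0.67 -0.  ]
```

Call:
arm_command([
  {"x":-0.2,"y":0,"z":0,"wx":0,"wy":0,"wz":0,"gripper":-1},
  {"x":-0.2,"y":0,"z":0,"wx":0,"wy":0,"wz":0,"gripper":-1},
  {"x":-0.1,"y":0,"z":0,"wx":0,"wy":0,"wz":0,"gripper":-1},
  {"x":0,"y":0,"z":0,"wx":0,"wy":0,"wz":0,"gripper":-1},
  {"x":0,"y":0,"z":0,"wx":0,"wy":0,"wz":0,"gripper":-1},
])

```text
time_s: 35.6
tool_pos: [0.635, 0.1295, 0.0679]
tcp_rot: [[0.291, 0.957, -0.0], [0.957, -0.291, 0.001], [0.001, -0.001, -1.0]]
wrist_force: [2.6, 2.3, 1.6]
width: 0.0001
gripper_force: 1.6
```

```bash
python3 - <<'E'
from h import *
ingauge();fg()
E
```

```text
TCP rel seat mm [113.   -0.9  -2.1]
F gauge [ 3.  -1.9  1.6] T [-0.2  -0.47  0.02]
```

Call:
arm_command([
  {"x":-0.1,"y":0,"z":0,"wx":0,"wy":0,"wz":0,"gripper":-1},
  {"x":-0.1,"y":0,"z":0,"wx":0,"wy":0,"wz":0,"gripper":-1},
  {"x":0,"y":0,"z":0,"wx":0,"wy":0,"wz":0,"gripper":-1},
  {"x":0,"y":0,"z":0,"wx":0,"wy":0,"wz":0,"gripper":-1},
  {"x":0,"y":0,"z":0,"wx":0,"wy":0,"wz":0,"gripper":-1},
])

```text
time_s: 36.1
tool_pos: [0.6341, 0.1275, 0.0679]
tcp_rot: [[0.291, 0.957, -0.001], [0.957, -0.291, 0.001], [0.001, -0.001, -1.0]]
wrist_force: [1.3, 1.2, 1.5]
width: -0.0001
gripper_force: 1.2
```

```bash
python3 - <<'E'
from h import *
ingauge();fg()
E
```

```text
TCP rel seat mm [110.9  -0.7  -2.1]
F gauge [ 1.5 -0.9  1.5] T [-0.22 -0.35 -0.  ]
```

Still only friction, so I keep pushing until the force rises.

Call:
arm_command([
  {"x":-0.1,"y":0,"z":0,"wx":0,"wy":0,"wz":0,"gripper":-1},
  {"x":-0.1,"y":0,"z":0,"wx":0,"wy":0,"wz":0,"gripper":-1},
  {"x":0,"y":0,"z":0,"wx":0,"wy":0,"wz":0,"gripper":-1},
  {"x":0,"y":0,"z":0,"wx":0,"wy":0,"wz":0,"gripper":-1},
  {"x":0,"y":0,"z":0,"wx":0,"wy":0,"wz":0,"gripper":-1},
])

```text
time_s: 36.6
tool_pos: [0.6341, 0.1274, 0.068]
tcp_rot: [[0.292, 0.957, 0.001], [0.957, -0.292, 0.004], [0.004, -0.0, -1.0]]
wrist_force: [3.0, 10.1, -1.3]
width: -0.0002
gripper_force: 5.3
```

```bash
python3 - <<'E'
from h import *
ingauge();fg()
E
```

```text
TCP rel seat mm [110.7  -0.7  -2. ]
F gauge [10.5  0.  -1.3] T [-0.02 -1.66  0.02]
```

The force rose to 10 N with no further motion, so the foot is on the stop. Backing away and checking.

Call:
arm_command([
  {"x":0.3,"y":0,"z":0,"wx":0,"wy":0,"wz":0,"gripper":-1},
  {"x":1,"y":0,"z":0,"wx":0,"wy":0,"wz":0,"gripper":-1},
  {"x":2,"y":0,"z":0,"wx":0,"wy":0,"wz":0,"gripper":-1},
  {"x":0,"y":0,"z":-3,"wx":0,"wy":0,"wz":0,"gripper":-1},
  {"x":0,"y":0,"z":-4,"wx":0,"wy":0,"wz":0,"gripper":-1},
])

```text
time_s: 37.1
tool_pos: [0.6419, 0.1585, 0.1363]
tcp_rot: [[0.29, 0.957, -0.006], [0.957, -0.29, 0.0], [-0.001, -0.005, -1.0]]
wrist_force: [-0.5, -0.2, 0.2]
width: -0.0
gripper_force: 0.0
```

Call:
arm_command([
  {"x":-2,"y":0,"z":-4,"wx":0,"wy":0,"wz":0,"gripper":-1},
  {"x":-3,"y":0,"z":-4,"wx":0,"wy":0,"wz":0,"gripper":-1},
  {"x":-3,"y":0,"z":-4,"wx":0,"wy":0,"wz":0,"gripper":-1},
  {"x":0,"y":0,"z":-2,"wx":0,"wy":0,"wz":0,"gripper":-1},
  {"x":0,"y":0,"z":0,"wx":0,"wy":0,"wz":0,"gripper":-1},
])

```text
time_s: 37.6
tool_pos: [0.6222, 0.0808, 0.2821]
tcp_rot: [[0.292, 0.956, 0.007], [0.956, -0.292, 0.002], [0.004, 0.006, -1.0]]
wrist_force: [0.7, 0.6, -0.1]
width: -0.0
gripper_force: 0.0
```

```bash
python3 - <<'E'
from h import *
s,im,C=look("w9",[("shaft_head",.07),("shaft_foot",.07),("gauge_stop",.07)])
print("pred f/h",proj(C,[g0-.1*gx,g0+.1*gx]).round(1).tolist(),g0-.1*gx,g0+.1*gx)
im=camera("wrist");cv2.imwrite("pics/w9.png",im[:,:,::-1])
E
```

```text
37.6 [0.6222 0.0808 0.2821] [[0.292, 0.956, 0.007], [0.956, -0.292, 0.002], [0.004, 0.006, -1.0]] [0.11 0.39 1.6  0.   1.15 0.41]
shaft_head 0.84 [252.2 139.1] [0.6301 0.1174 0.07  ]
pred f/h [[253.2, 281.3], [252.5, 139.1]] [ 0.57225507 -0.07408904  0.07      ] [0.63034493 0.11728904 0.07      ]
```

View pics/w9.png

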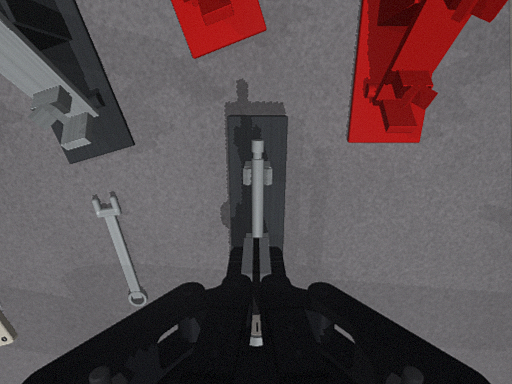

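The shaft lies in the V-rests with its head at (257,145), where a seated shaft should be. The robot is clear, so I'm handing in.

```bash
python3 -c "
from station import *
print(finish_job())"
```

```text
the job is handed in; nothing more can be done
None
```

The long shaft went from the rack to the sloping V-block, was let go there, then was laid in the gauge's two V-rests about 16 mm short of the stop, let go, and pushed home from the head end. Its plain end now rests against the stop: the push force rose to about 10 N there and the final picture agrees. The job is handed in at about 38 s, and I saw no contact with the short shafts, can or wrench.

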